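# Stack a tray and its lid in the assembly nest

### The arm

A 7-joint arm with a two-finger parallel gripper is mounted at the origin on the work surface. World frame = base frame: x ahead of the robot, y to its left, z up, the work surface at z = 0. Lengths are in m, angles in rad, forces in N, time in s.
With the tool pointing down it reaches from about 0.4 to 0.75 m from the base axis. Payload 19.5 kg.
Tool frame: the origin (TCP) lies on the mounting face of the last link; the fingertips stand 173 mm ahead of it and the grasp point (between the pads) lies 155 mm ahead of it; x points along the fingers, y is the direction in which the jaws open and shut, and the axes are right-handed (so a half turn about x gives the same grasp; the last joint's range is limited). The gripper opens to 85 mm and grips with 20 to 120 N. Pads are 22 mm wide; open, the fingers measure 114 mm over their backs; the gripper's body (76 mm by 85 mm) begins 54 mm behind the grasp point. The pads swing forward as they close: fully open they stand 13 mm farther back than shut.
Start: joints at [-1.364, 0.707, -0.028, 1.485, 0.022, 0.951, -0.075], TCP at [0.142, 0.557, 0.405] pointing down, gripper open.
Joint ranges: [-2.71, 2.71], [-0.32, 2.16], [-1.57, 1.52], [0, 2.45], [-1.46, 4.6], [0, 2.02], [-2.83, 2.83]. Speed limits (rad/s): [1.89, 1.89, 2.57, 2.57, 3.01, 3.01, 3.01].

### API

Orientations are given as a unit quaternion [x, y, z, w].
In Python, from workcell import r gives the robot as it stands.
- The arm moves only by the tool carry_out, never from a script. Its argument "increments" is one flat list of numbers, 5 for each row, row after row: the shift along the tool's x, y, z in m, then the turn about the tool's x in degrees, then the opening, from 0 (shut) to 1 (fully open). A call has 1 to 20 rows; each row shifts and turns the commanded pose from where the row before left it, along the tool's axes as they then stand; what a row does not reach is not made up. A row lasts 1/12 s, in which the tool goes at most 41.7 mm and 7.16 degrees, less where a joint would pass 70% of its speed; a pose out of reach is approached as far as the arm can. A call with a gripper value outside its range is refused whole. The fingers move at their own pace and stop on an object; the grip force is fixed at half the most. Time passes only in rows, so rows that do not move let the fingers close. It gives the time, the measured TCP pose, the force and the opening at its end, in the units of the state.
- r.get_obs(): the state, without advancing time (a new reading comes with each control period).
- r.read_camera(name): name is "scene" or "side" or "wrist"; returns the picture (480x640x3 uint8, red, green, blue); there is no depth.
- r.camera_info(name): a dict with "vertical_fov" (degrees; the focal length in pixels is half the picture's height over the tangent of half this angle, whatever the lens; pixels are square), "cx", "cy" (the principal point, pixels), "R" (3x3) and "t" (3): a world point X has camera coordinates R X + t. Camera axes: x right, y down, z forward; pixel columns grow to the right and rows downward; lengths in m; the calibration is good to about 2 mm. A picture is of the moment at which its call begins: read the wrist's pose just before it. camera_info takes no time and is no camera call; for the wrist camera it gives the pose at the moment of the call.
- r.close_job(): hands the job in, once; it reports no verdict.
Trained networks look in the newest picture that a camera, given by its name, has taken for a name from the list of things; names that differ only in an ending like _2 or _b are one class to them, and where a whole thing is asked for, a point or a joint stands for the part that bears it (a point fixed in the world has none). Each returns a list of dicts, best first, with "confidence" (0 to 1); they miss things now and then, are a little off and sometimes report something else, mostly with a low value. They report only what shows in the picture. A call takes as long as a camera call.
- r.boxes_of(thing, camera): "point" ([x, y, z] in m, in the coordinates of the camera as it stood for that picture, good to about 4 mm: the middle of the surface that is visible of it).
The state is a dict: "time_s": time; "joints": joint angles; "joint_vel": joint speeds; "effort": joint torques, N m; "ee_pos": TCP position; "eef_rot": TCP orientation; "wrist_force": force on the tool from outside, world axes, zero at the start; "ft_torque": the same for the moment, N m; "finger_gap": finger opening in m.
Only numpy, scipy, OpenCV 4.12 (cv2) and the standard library are available. Lean on these libraries where they do the work, as an engineer would, in place of code of your own. Each camera call takes 0.05 s, during which the arm holds its last target.

### The job

Take the tray out of the feed lane, set it flat on the green pad and let go so that you can take it again across its width, and lower it onto the tray in the nest, chamfered end over chamfered end, so that its skirt drops fully home over the boss below. Then put the lid on top of it the same way round, fully home too, and let go. Lower the parts into place, do not drop or tip them over, and leave everything else on the bench where it is.

Things in the scene. Friction and masses are not known exactly. Their poses are not given: they have to be found in the camera images.
- tray: loose grey tray waiting in the feed lane: 66 mm along x, 48 along y, 25 high, 90 g. Both corners at its +x end are cut by 13 mm chamfers (end face 22 mm wide), those at -x are square. Sides rise 20 mm to a shoulder; on it a tapered boss of like outline, 5 mm high, inset 4.5 mm at its foot and 7.8 at its top, with four dark pockets nearer the square end. Hollow below (see base_tray). Origin: centre of underside, z up.
- base_tray: a tray just like the loose one, already seated in the nest, its origin 50 mm above the nest's, axes as the nest's. Under each tray and the lid a skirt 3 mm thick encloses a hollow 6.5 mm deep that drops over the boss below with 1.5 mm play a side, only with chamfered ends (+x) together; seated, the upper origin is 20 mm above the lower. Origin: centre of underside.
- lid: loose grey lid, same outline and skirt as the trays (66 mm along x, 48 along y, chamfered corners at its +x end), 16 mm high, 60 g, flat top with a dark 24 mm square panel nearer the square end, no boss. Lies right side up on the bench, turned any way. Origin: centre of underside, z up.
- nest: fixed stacking nest: plate 130 x 100 x 8 mm, posts, white block 98 x 62 mm with its top 50 mm up. At each end (+x, -x) a white guide 26 mm wide, 8 thick, inner face 37.5 mm from the middle, 106 mm tall (level with the finished stack's top), so no room for fingers at the stack's ends; its long sides (+y, -y) are free. Origin: centre of underside; stack along z.
- lane: fixed feed lane: steel plate 140 x 90 x 6 mm with two rails along x, 58 mm long, 10 thick, inner faces 26.5 mm either side of the middle. The tray stands on the plate between them, axes as the lane's (within 3 mm along x); the rails are level with its top, so only its two ends (+x, -x), overhanging the rails by about 4 mm, can be gripped. Origin: centre of underside.
- pad: dark green rubber pad on the bench, fixed, 130 mm along x by 110 mm along y, 3 mm thick. Origin: centre of its underside.
- bin: bystander, not to be disturbed: grey open parts bin with one divider and square corners, 90 x 60 x 22 mm; origin at its centre underneath
- tape: bystander, not to be disturbed: roll of tape lying flat, 84 mm outside, 18 mm high; origin at its centre underneath
- driver: bystander, not to be disturbed: screwdriver, 160 mm long, lying
- dish: bystander, not to be disturbed: steel dish, 100 mm across, 25 mm high; origin at its centre underneath
- bottle: bystander, not to be disturbed: white bottle, 40 mm across, 65 mm high; origin at its centre underneath
- carton: bystander, not to be disturbed: cardboard carton, 80 x 60 x 40 mm; origin at its centre underneath
- wrench: bystander, not to be disturbed: wrench, 130 mm long, lying

How it is judged:
On the way, in this order (a step that is already met when the one before it is completed fails the run):
1. the tray lies flat on the pad, let go (x of tray in the frame of pad between -0.065 and 0.065 m and y of tray in the frame of pad between -0.055 and 0.055 m and height (world z) of tray below 0.007 m and angle between tray's own z axis and vertical below 0.05 rad and contact force between tray and the fingers below 0.05 N and linear speed of tray below 0.02 m/s), for 0.2 s.
2. the tray is seated on the tray in the nest, let go (horizontal distance between tray and base_tray below 0.004 m and z of tray in the frame of base_tray between 0.0175 and 0.022 m and angle between the x axis of tray and the x axis of base_tray, either way round below 0.09 rad and angle between each of tray, base_tray's own z axis and vertical below 0.04 rad and horizontal distance between base_tray and nest below 0.004 m and z of base_tray in the frame of nest between 0.0475 and 0.052 m and angle between the x axis of base_tray and the x axis of nest, either way round below 0.09 rad and contact force between tray and the fingers below 0.05 N and linear speed of tray below 0.02 m/s), for 0.2 s.
At the end, for the whole second after the job is handed in: Tray on base tray, lid on tray, base tray in nest: each within 4 mm sideways and 0.09 rad of what is below, chamfered ends together, upright within 0.04 rad and fully home (origin 2.5 mm below to 2 mm above its seated height: 20 mm, 20 mm, 50 mm); let go and at rest (all of step 2 and horizontal distance between lid and tray below 0.004 m and z of lid in the frame of tray between 0.0175 and 0.022 m and angle between the x axis of lid and the x axis of tray, either way round below 0.09 rad and angle between lid's own z axis and vertical below 0.04 rad and contact force between lid and the fingers below 0.05 N and linear speed of each of lid, base_tray below 0.02 m/s); the robot touches nothing.
It fails at once if the tray or the lid is dropped (falls freely, faster than 0.45 m/s) ((contact force between tray and anything else below 0.02 N and linear speed of tray above 0.45 m/s) or (contact force between lid and anything else below 0.02 N and linear speed of lid above 0.45 m/s)).
It fails at once if the tray or the lid is tipped over (past 0.7 rad) (angle between any of tray, lid's own z axis and vertical above 0.7 rad).
It fails at once if a bystander is moved by more than 30 mm (distance of any of bin, tape, driver, dish, bottle, carton, wrench from where it was at the start of the episode above 0.03 m).
It also fails if it takes over 72 s, if anything falls off the work surface, if the arm or the gripper's body presses on something with over 40 N, if the wrist force passes 120 N, or if a joint passes its speed limit or range.

## Working session

There is one attempt and no reset: what is moved stays moved. The work goes in short steps, Python scripts to look and compute and a tool call to move; the robot and the scene stay as the last step left them, time stands still between calls to the robot, and variables do not carry over. Pictures are saved under pics/ and viewed, and the job is handed in when it is done.

Besides the shell and the picture viewer there is one more tool, called as a command line: name --argument value ..., lists and objects as JSON in quotes. carry_out: Moves the arm, as the interface text tells. Its arguments: {"type":"object","properties":{"increments":{"type":"array","items":{"type":"number"}}},"required":["increments"]}

```bash
ls; mkdir -p pics; python3 - <<'E'
from workcell import r
import cv2,numpy as np
o=r.get_obs();print(o)
for c in("scene","side","wrist"):
    i=r.camera_info(c);print(c,i)
    cv2.imwrite(f"pics/{c}0.png",r.read_camera(c)[:,:,::-1])
E
```

```text
pics
{'time_s': 0.0, 'joints': array([-1.36369824,  0.70708833, -0.0276046 ,  1.48496689,  0.02199786,
        0.95091333, -0.0754688 ]), 'joint_vel': array([-7.45966421e-04,  1.31797923e-04, -2.62421901e-05, -1.27304746e-04,
       -7.50317591e-04,  4.53594250e-04, -1.17492792e-03]), 'effort': array([-1.48629610e-03, -8.83209729e+01,  1.23399943e+00, -2.36171669e+01,
        1.68238766e-02,  6.47172157e-03,  7.56182453e-05]), 'ee_pos': array([0.14157009, 0.55723   , 0.40424346]), 'eef_rot': array([ 0.08735156,  0.70167614, -0.08810776,  0.70161052]), 'wrist_force': array([-0.79230225,  0.01112567, -0.1424573 ]), 'ft_torque': array([-0.00945217, -0.03669256, -0.0071292 ]), 'finger_gap': 0.08506420091970421}
scene {'vertical_fov': 52.31900314529274, 'cx': 318.7612900302712, 'cy': 241.80301500297801, 'R': array([[-0.73804827,  0.67457257,  0.01538218],
       [ 0.53586142,  0.59983376, -0.59418179],
       [-0.41004549, -0.43029213, -0.80418368]]), 't': array([ 0.40333919, -0.27560065,  1.47442492])}
side {'vertical_fov': 43.08240849064002, 'cx': 323.16283768953537, 'cy': 230.66277756914684, 'R': array([[ 0.99124445, -0.13017284,  0.02212422],
       [-0.0585497 , -0.58351249, -0.80999081],
       [ 0.11834856,  0.80160352, -0.58602509]]), 't': array([-0.59270778,  0.08968666,  1.4194917 ])}
wrist {'vertical_fov': 70.67177390382263, 'cx': 320.66887710008683, 'cy': 236.51629345222455, 'R': array([[ 0.2467938 ,  0.96906624, -0.00185586],
       [ 0.93060736, -0.23646436,  0.27938245],
       [ 0.27030126, -0.07067693, -0.96017811]]), 't': array([-0.57394969, -0.03726429,  0.37881114])}
```

View pics/scene0.png

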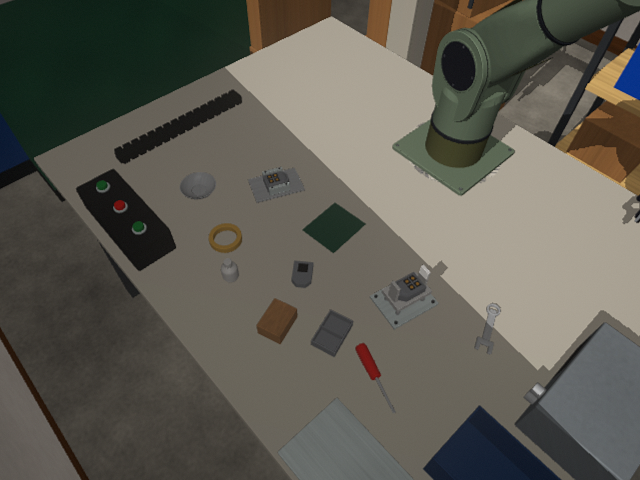

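View pics/side0.png

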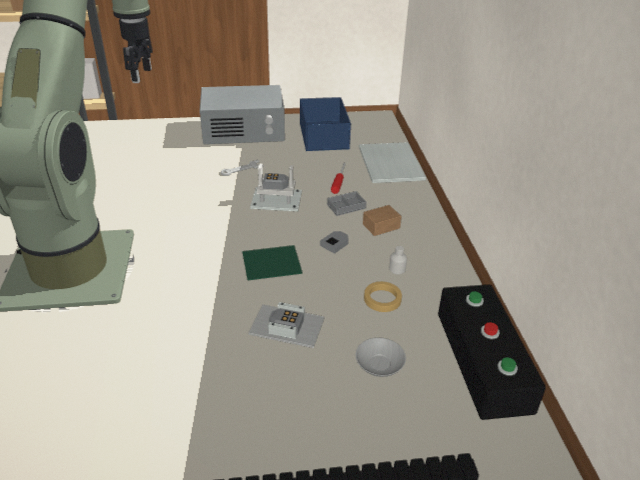

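View pics/wrist0.png

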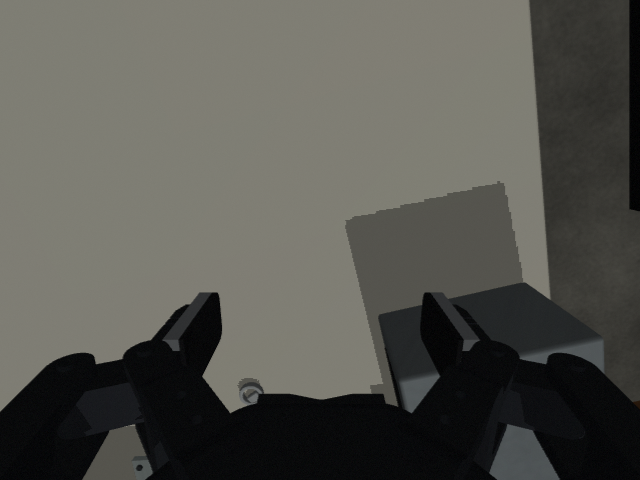

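```bash
cat > h.py <<'E'
from workcell import r
import cv2,numpy as np
from scipy.spatial.transform import Rotation as Ro
from scipy.optimize import least_squares
np.set_printoptions(precision=4,suppress=True)
def K(i):
    f=240/np.tan(np.radians(i["vertical_fov"])/2); return f
def proj(i,X):
    c=np.atleast_2d(X)@np.array(i["R"]).T+i["t"]; f=K(i)
    return np.c_[f*c[:,0]/c[:,2]+i["cx"],f*c[:,1]/c[:,2]+i["cy"]]
def ray_z(i,uv,z):
    f=K(i);d=np.array([(uv[0]-i["cx"])/f,(uv[1]-i["cy"])/f,1.]);R=np.array(i["R"]);o=-R.T@i["t"];d=R.T@d
    return o+d*(z-o[2])/d[2]
def c2w(i,p): return np.array(i["R"]).T@(np.array(p)-i["t"])
E
python3 - <<'E'
from h import *
o=r.get_obs();print(Ro.from_quat(o["eef_rot"]).as_matrix())
for c in("scene","side"):
    r.read_camera(c);i=r.camera_info(c)
    for t in("tray","lid","nest","lane","pad","carton","bin","bottle","tape","driver","dish","wrench"):
        for d in r.boxes_of(t,c)[:2]: print(c,t,round(d["confidence"],2),c2w(i,d["point"]),proj(i,c2w(i,d["point"])))
print(r.get_obs()["time_s"])
E
```

```text
[[-0.0002  0.2463  0.9692]
 [-0.0008  0.9692 -0.2463]
 [-1.     -0.0009 -0.    ]]
scene tray 0.87 [ 0.4945 -0.2392  0.0281] [[274.4534 180.0755]]
scene tray 0.67 [0.5008 0.253  0.0734] [[409.9442 286.5736]]
scene lid 0.85 [0.6302 0.0346 0.0205] [[303.0461 270.9649]]
scene nest 0.74 [0.5329 0.2622 0.0103] [[399.3218 311.1686]]
scene lane 0.75 [ 0.4985 -0.2364  0.0041] [[274.4845 187.2783]]
scene pad 0.67 [ 0.4716 -0.027   0.0079] [[332.8921 225.1651]]
scene carton 0.68 [0.7687 0.1012 0.0413] [[275.8353 319.6656]]
scene bin 0.94 [0.6844 0.1916 0.006 ] [[330.9491 331.2244]]
scene bottle 0.53 [ 0.7712 -0.0725  0.0392] [[228.3722 271.7217]]
scene bottle 0.29 [ 0.6591 -0.3801  0.0153] [[196.4451 184.3039]]
scene tape 0.94 [ 0.7082 -0.1788  0.0186] [[224.7635 236.1561]]
scene driver 0.77 [0.6841 0.3108 0.0212] [[369.5387 365.8424]]
scene dish 0.57 [ 0.6552 -0.3776  0.0125] [[198.3161 184.8182]]
scene wrench 0.73 [0.4177 0.4223 0.0071] [[485.2244 328.2097]]
side lid 0.64 [0.6271 0.0239 0.0175] [[333.7641 240.6975]]
side lid 0.39 [0.67   0.2868 0.0203] [[335.3808 183.4555]]
side nest 0.82 [0.5004 0.2228 0.0103] [[276.9549 201.9439]]
side nest 0.63 [ 0.76   -0.0947  0.0384] [[398.0524 260.5238]]
side lane 0.66 [ 0.4913 -0.2545  0.0077] [[288.4779 328.0106]]
side pad 0.9 [ 0.4704 -0.0324  0.0092] [[271.7879 261.6562]]
side carton 0.91 [0.756  0.079  0.0343] [[380.7815 219.4994]]
side bin 0.75 [0.6835 0.2014 0.0146] [[344.823  201.3535]]
side bin 0.19 [ 0.6627 -0.357   0.0129] [[379.1555 356.2298]]
side bottle 0.95 [ 0.7605 -0.0946  0.0372] [[398.22   260.8923]]
side bottle 0.43 [0.6293 0.0245 0.0192] [[334.6161 239.9711]]
side tape 0.84 [ 0.7071 -0.1879  0.0198] [[383.5132 295.0033]]
side driver 0.72 [0.6725 0.2846 0.0214] [[336.3886 183.4686]]
side dish 0.83 [ 0.6662 -0.3533  0.0099] [[380.4277 355.7505]]
side wrench 0.8 [0.4072 0.4184 0.0131] [[240.8058 166.6938]]
1.45
```

```bash
python3 - <<'E'
import cv2
a=cv2.imread("pics/scene0.png");b=cv2.imread("pics/side0.png")
def crop(im,x,y,w,h,n,k): cv2.imwrite(n,cv2.resize(im[y:y+h,x:x+w],None,fx=k,fy=k,interpolation=cv2.INTER_CUBIC))
crop(a,240,150,200,150,"pics/s1.png",4);crop(a,270,240,180,100,"pics/s2.png",4)
crop(b,230,150,160,120,"pics/d1.png",5);crop(b,230,280,130,90,"pics/d2.png",5)
E
```

```text
(no output)
```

View pics/s1.png

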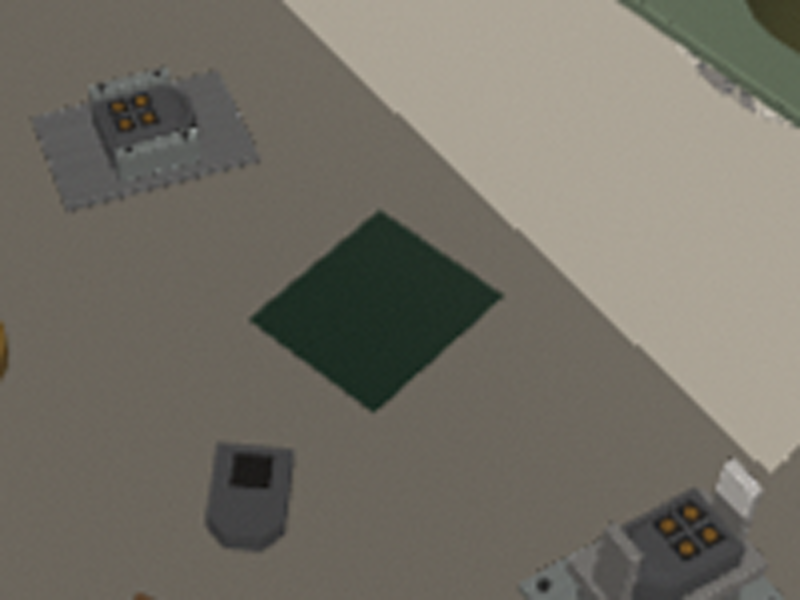

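View pics/d1.png

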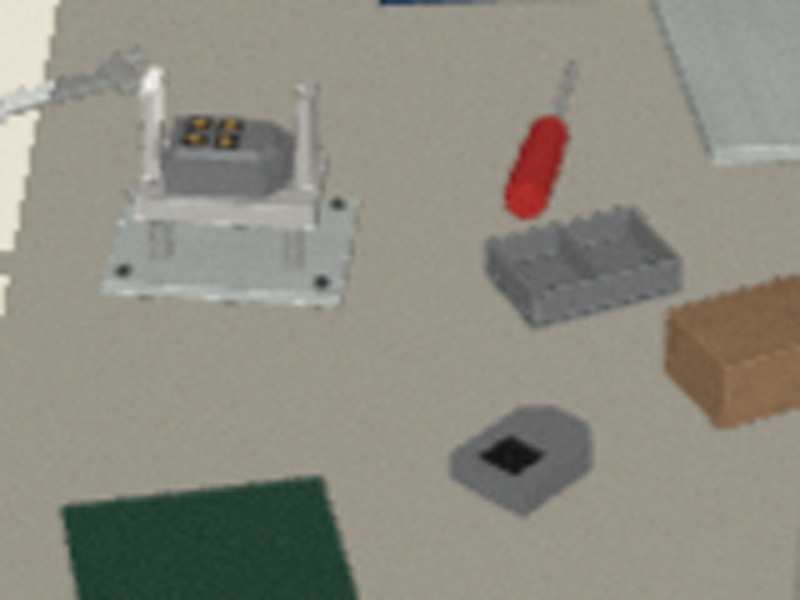

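View pics/d2.png

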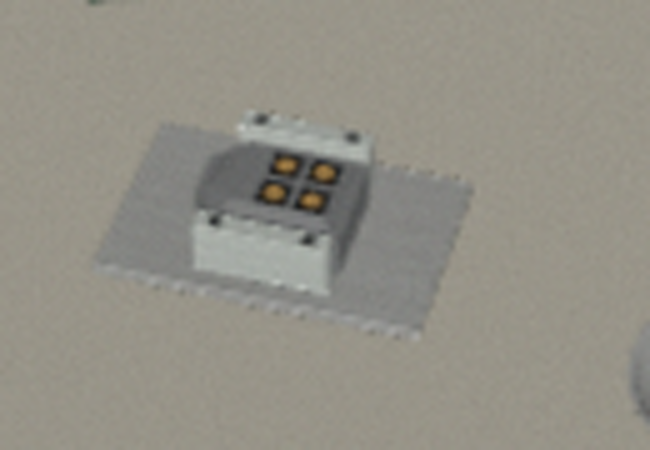

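```bash
python3 - <<'E'
from h import *
o=r.get_obs();i=r.camera_info("wrist");R=Ro.from_quat(o["eef_rot"]).as_matrix()
c=-np.array(i["R"]).T@i["t"]
print("cam in tool",R.T@(c-o["ee_pos"]),"axes in tool\n",R.T@np.array(i["R"]).T, K(i))
S=r.camera_info("scene");D=r.camera_info("side")
def s1(x,y): return ("s",240+x/4-.375,150+y/4-.375)
def d1(x,y): return ("d",230+x/5-.4,150+y/5-.4)
def d2(x,y): return ("d",230+x/5-.4,280+y/5-.4)
def fit(pts,x0):
    def f(p):
        ca,sa=np.cos(p[2]),np.sin(p[2]);e=[]
        for (X,uv) in pts:
            W=[p[0]+ca*X[0]-sa*X[1],p[1]+sa*X[0]+ca*X[1],X[2]]
            e+=list(proj(S if uv[0]=="s" else D,W)[0]-uv[1:])
        return np.array(e)
    q=least_squares(f,x0,loss="soft_l1");print(q.x,np.degrees(q.x[2]),f(q.x).round(1));return q.x
a,b,h=.07,.045,.006
fit([((a,b,h),d2(97,262)),((a,-b,h),d2(163,125)),((-a,-b,h),d2(470,187)),((-a,b,h),d2(420,330)),
((a,b,h),s1(218,72)),((a,-b,h),s1(258,158)),((-a,-b,h),s1(68,208)),((-a,b,h),s1(32,120))],[.5,-.24,3.1])
a,b,h=.065,.055,.003
fit([((-a,-b,h),s1(380,210)),((-a,b,h),s1(503,296)),((a,b,h),s1(375,412)),((a,-b,h),s1(250,320)),((-a,b,h),d1(62,508)),((a,b,h),d1(322,478))],[.47,-.03,0])
a,b,h=.065,.05,.008
fit([((-a,-b,h),d1(103,288)),((a,-b,h),d1(338,300)),((a,b,h),d1(360,203))],[.5,.24,0])
E
```

```text
cam in tool [ 0.0312 -0.0002 -0.0697] axes in tool
 [[ 0.0009 -0.2794  0.9602]
 [ 1.     -0.0002 -0.001 ]
 [ 0.0005  0.9602  0.2794]] 338.5143760838943
[ 0.4892 -0.2415  2.7623] 158.26738531328843 [-0.8  0.7  0.1 -0.5  0.8 -0.9 -0.   0.5  0.1 -0.2  0.6 -0.  -0.2  0.4
 -0.2 -0.2]
[ 0.4699 -0.0248  0.09  ] 5.155189099533683 [-0.1  0.   0.2 -0.1 -0.2  0.2 -0.3 -0.2 -0.4 -0.2  0.  -0.3]
[ 0.4997  0.2446 -0.203 ] -11.632569823636388 [-0.6 -0.2  0.6  0.3 -0.  -0.1]
```

View pics/s2.png

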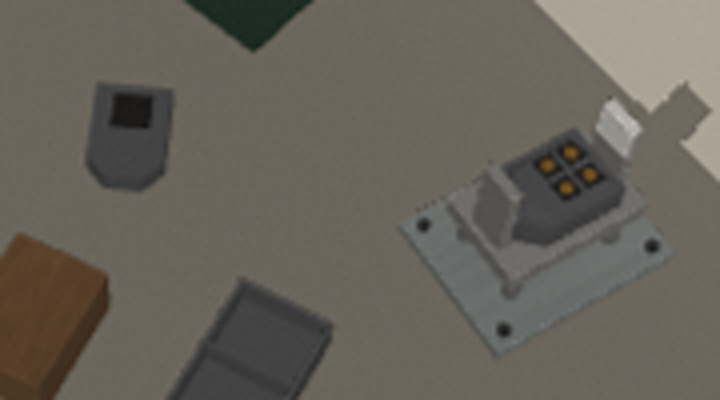

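carry_out --increments '[0.0039, -0.0154, 0.0303, 0, 1, 0.0039, -0.0154, 0.0303, 0, 1, 0.0039, -0.0154, 0.0303, 0, 1, 0.0039, -0.0154, 0.0303, 0, 1, 0.0039, -0.0154, 0.0303, 0, 1, 0.0039, -0.0154, 0.0303, 0, 1, 0.0039, -0.0154, 0.0303, 0, 1, 0.0039, -0.0154, 0.0303, 0, 1, 0.0039, -0.0154, 0.0303, 0, 1, 0.0039, -0.0154, 0.0303, 0, 1, 0.0039, -0.0154, 0.0303, 0, 1, 0.0039, -0.0154, 0.0303, 0, 1, 0.0039, -0.0154, 0.0303, 0, 1, 0.0039, -0.0154, 0.0303, 0, 1, 0, 0, 0, 0, 1, 0, 0, 0, 0, 1, 0, 0, 0, 0, 1]'

```text
time_s: 2.87
ee_pos: [0.4993, 0.2442, 0.3501]
eef_rot: [0.088, 0.702, -0.088, 0.701]
wrist_force: [-0.2, 0.9, -0.3]
finger_gap: 0.0853
```

```bash
cat >> h.py <<'E'
def snap(c,n):
    o=r.get_obs();i=r.camera_info(c);im=r.read_camera(c)[:,:,::-1].copy();cv2.imwrite(f"pics/{n}.png",im)
    np.savez(f"pics/{n}.npz",f=i["vertical_fov"],cx=i["cx"],cy=i["cy"],R=i["R"],t=i["t"])
    m=Ro.from_quat(o["eef_rot"]).as_matrix()
    print("t",o["time_s"],"tcp",o["ee_pos"],"yaw_y",np.degrees(np.arctan2(m[1,1],m[0,1])),"down",m[:,0],"gap",o["finger_gap"],"F",o["wrist_force"],"j",o["joints"],flush=True)
    return im
def load(n):
    d=np.load(f"pics/{n}.npz");return dict(vertical_fov=float(d["f"]),cx=float(d["cx"]),cy=float(d["cy"]),R=d["R"],t=d["t"])
def zoom(n,x,y,w,h,k,out): 
    im=cv2.imread(f"pics/{n}.png");cv2.imwrite(f"pics/{out}.png",cv2.resize(im[y:y+h,x:x+w],None,fx=k,fy=k,interpolation=cv2.INTER_CUBIC))
E
python3 -c "
from h import *
snap('wrist','w1')"
```

```text
t 2.8667 tcp [0.4993 0.2442 0.3501] yaw_y 75.75518580414621 down [-0.0004  0.0003 -1.    ] gap 0.08534931137697978 F [-0.1522  0.9084 -0.2594] j [-0.4489  0.7478 -0.1214  1.627   0.1173  0.7741  0.7   ]
```

View pics/w1.png

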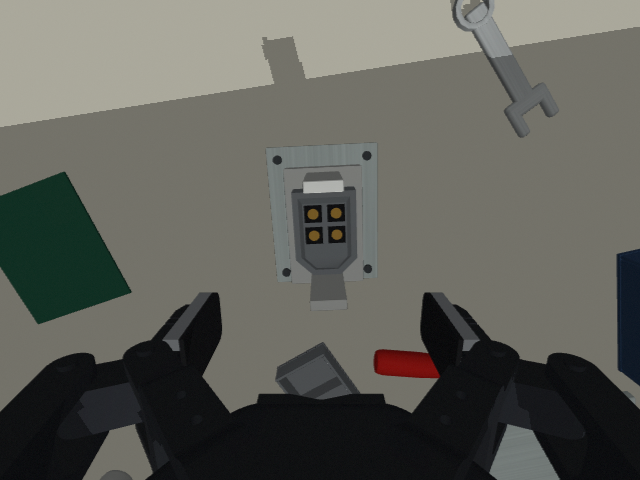

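```bash
python3 -c "
from h import *
zoom('w1',250,130,140,190,4,'w1z')"
```

```text
(no output)
```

View pics/w1z.png

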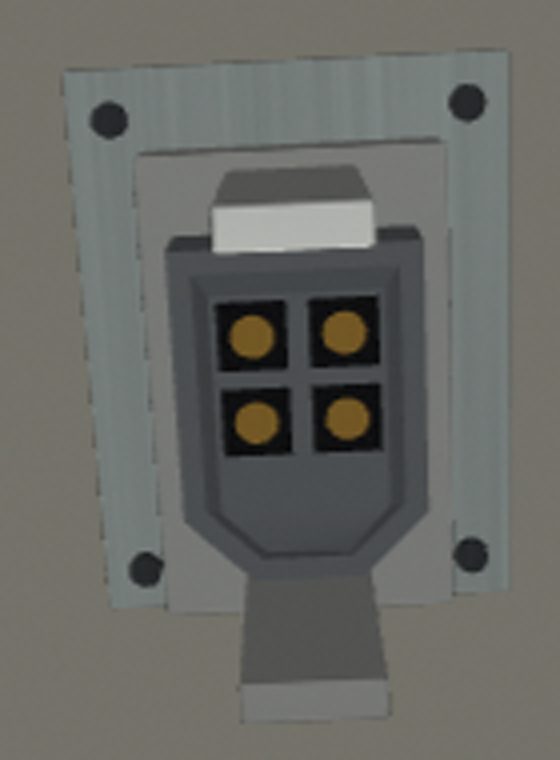

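```bash
cat >> h.py <<'E'
def fitz(n,x0,y0,k,pts,p0,zoff=None,verbose=True):
    """pts: list of (X,Y,Z,(zx,zy)); solves x,y,yaw for known z"""
    i=load(n)
    P=np.array([p[:3] for p in pts]);uv=np.array([[x0+p[3][0]/k-.5+.5/k,y0+p[3][1]/k-.5+.5/k] for p in pts])
    def f(p):
        ca,sa=np.cos(p[2]),np.sin(p[2])
        W=np.c_[p[0]+ca*P[:,0]-sa*P[:,1],p[1]+sa*P[:,0]+ca*P[:,1],P[:,2]]
        return (proj(i,W)-uv).ravel()
    q=least_squares(f,p0,loss="soft_l1")
    print("pose",q.x,"deg",np.degrees(q.x[2]),"\nres",f(q.x).reshape(-1,2).round(1).tolist());return q.x
E
cat > n.py <<'E'
from h import *
pl=[(-.065,-.05,.008,(63,72)),(-.065,.05,.008,(509,50)),(.065,.05,.008,(508,590)),(.065,-.05,.008,(112,607))]
bl=[(-.049,-.031,.05,(137,155)),(-.049,.031,.05,(444,140)),(.049,-.031,.05,(168,612)),(.049,.031,.05,(453,600))]
tr=[(-.033,-.024,.07,(168,251)),(-.033,.024,.07,(421,240)),(.02,-.024,.07,(185,520)),(.033,-.011,.07,(248,576)),(.033,.011,.07,(372,574)),(.02,.024,.07,(428,510))]
for s in(pl,bl,tr,pl+bl+tr): fitz("w1",250,130,4,s,[.5,.245,-.2])
E
python3 n.py
```

```text
pose [ 0.5005  0.2468 -0.2021] deg -11.57672692512635 
res [[-0.6, -0.4], [0.6, -0.4], [0.9, 0.6], [-0.7, 0.7]]
pose [ 0.5001  0.247  -0.2025] deg -11.600138899177743 
res [[-1.5, -0.5], [1.2, -0.5], [-0.3, 0.8], [0.4, 0.7]]
pose [ 0.5004  0.247  -0.2045] deg -11.718695258152602 
res [[-0.8, -0.3], [1.0, -0.4], [-0.4, 0.0], [1.3, 0.8], [-1.9, 0.2], [0.3, -0.0]]
pose [ 0.5003  0.247  -0.2026] deg -11.606760960388915 
res [[-0.5, -0.7], [0.7, -0.7], [0.9, 0.4], [-0.7, 0.5], [-1.4, -0.2], [1.2, -0.2], [-0.3, 1.0], [0.4, 1.0], [-1.0, -0.3], [0.9, -0.5], [-0.4, 0.0], [1.3, 0.8], [-1.9, 0.1], [0.3, -0.1]]
```

```bash
cat >> h.py <<'E'
def plan(segs,start=None,g=1.):
    """segs: list of (xyz,yaw_deg(of tool y),nrows). prints flat rows; tool down: y=(c,s), z=(s,-c), x=down"""
    if start is None:
        o=r.get_obs();m=Ro.from_quat(o["eef_rot"]).as_matrix();p=np.array(o["ee_pos"]);y=np.degrees(np.arctan2(m[1,1],m[0,1]))
    else: p,y=np.array(start[0]),start[1]
    out=[]
    for T,Y,n in segs:
        T=np.array(T,float);p0,y0=p.copy(),y
        for k in range(1,n+1):
            d=p0+(T-p0)*k/n-p; dy=round(-(y0+(Y-y0)*k/n-y),2)
            c,s=np.cos(np.radians(y)),np.sin(np.radians(y))
            row=[round(-d[2],4),round(d[0]*c+d[1]*s,4),round(d[0]*s-d[1]*c,4),dy,g]
            p=p+np.array([c*row[1]+s*row[2],s*row[1]-c*row[2],-row[0]]);y=y-dy
            out.append(row)
    print(len(out),"end",p,y);print(", ".join(", ".join(f"{v:g}" for v in q) for q in out))
E
python3 -c "
from h import *
plan([((.489,-.2415,.30),-21.7,17)])"
```

```text
17 end [ 0.489  -0.2415  0.3   ] -21.702609657083155
0.003, -0.0279, 0.0064, 5.74, 1, 0.0029, -0.027, 0.0092, 5.73, 1, 0.003, -0.0261, 0.0119, 5.74, 1, 0.0029, -0.0247, 0.0144, 5.73, 1, 0.003, -0.0232, 0.0168, 5.74, 1, 0.0029, -0.0213, 0.019, 5.73, 1, 0.003, -0.0194, 0.021, 5.74, 1, 0.0029, -0.0171, 0.0229, 5.74, 1, 0.003, -0.0148, 0.0245, 5.73, 1, 0.0029, -0.0122, 0.0259, 5.74, 1, 0.003, -0.0097, 0.0269, 5.73, 1, 0.0029, -0.0068, 0.0278, 5.74, 1, 0.003, -0.0041, 0.0283, 5.73, 1, 0.0029, -0.0012, 0.0285, 5.74, 1, 0.003, 0.0016, 0.0286, 5.74, 1, 0.0029, 0.0045, 0.0282, 5.73, 1, 0.003, 0.0073, 0.0277, 5.74, 1
```

carry_out --increments '[0.003, -0.0279, 0.0064, 5.74, 1, 0.0029, -0.027, 0.0092, 5.73, 1, 0.003, -0.0261, 0.0119, 5.74, 1, 0.0029, -0.0247, 0.0144, 5.73, 1, 0.003, -0.0232, 0.0168, 5.74, 1, 0.0029, -0.0213, 0.019, 5.73, 1, 0.003, -0.0194, 0.021, 5.74, 1, 0.0029, -0.0171, 0.0229, 5.74, 1, 0.003, -0.0148, 0.0245, 5.73, 1, 0.0029, -0.0122, 0.0259, 5.74, 1, 0.003, -0.0097, 0.0269, 5.73, 1, 0.0029, -0.0068, 0.0278, 5.74, 1, 0.003, -0.0041, 0.0283, 5.73, 1, 0.0029, -0.0012, 0.0285, 5.74, 1, 0.003, 0.0016, 0.0286, 5.74, 1, 0.0029, 0.0045, 0.0282, 5.73, 1, 0.003, 0.0073, 0.0277, 5.74, 1, 0, 0, 0, 0, 1, 0, 0, 0, 0, 1, 0, 0, 0, 0, 1]'

```text
time_s: 4.58
ee_pos: [0.4894, -0.2409, 0.3]
eef_rot: [0.585, 0.398, -0.585, 0.397]
wrist_force: [0.3, 0.3, 0.3]
finger_gap: 0.0854
```

```bash
python3 -c "
from h import *
snap('wrist','w2');zoom('w2',220,120,200,150,4,'w2z')"
```

```text
t 4.5833 tcp [ 0.4894 -0.2409  0.3   ] yaw_y -21.62010266245413 down [ 0.0002  0.0007 -1.    ] gap 0.08543054188497137 F [0.3058 0.3284 0.3389] j [ 0.2809  0.8246  0.2271  1.7205 -0.286   0.6293  0.2926]
```

View pics/w2.png

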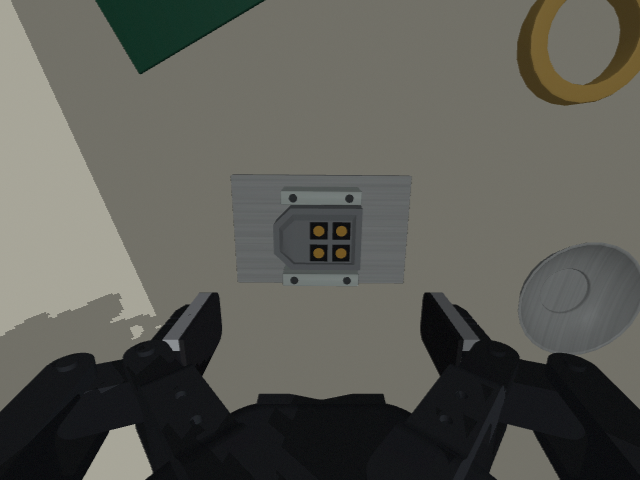

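View pics/w2z.png

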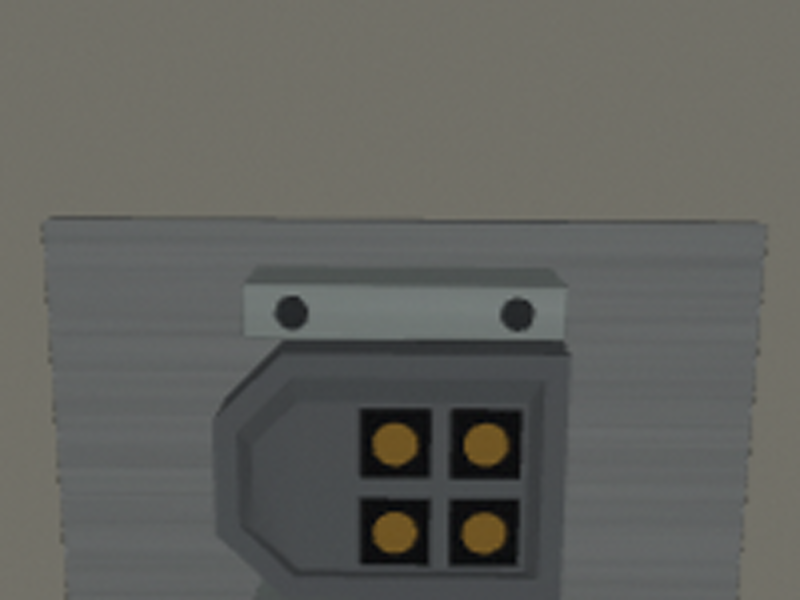

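```bash
cat > l.py <<'E'
from h import *
z=lambda u,v:((u-220+.375)*4,(v-120+.375)*4)
la=[(-.07,-.045,.006,(766,224)),(.07,-.045,.006,(43,220)),(.07,.045,.006,z(236.5,283)),(-.07,.045,.006,z(404.5,283.5)),
(.029,-.0365,.031,(245,285)),(-.029,-.0365,.031,(567,288)),(.029,-.0265,.031,(245,338)),(-.029,-.0265,.031,(566,340))]
tr=[(-.033,-.024,.026,(570,355)),(.02,-.024,.026,(282,352)),(.033,-.011,.026,(215,416)),(.033,.011,.026,(217,530))]
fitz("w2",220,120,4,la,[.49,-.24,2.76]);p=fitz("w2",220,120,4,tr,[.49,-.24,2.76])
o=r.get_obs();m=Ro.from_quat(o["eef_rot"]).as_matrix()
print("tray in tool",m.T@(np.array([p[0],p[1],.026])-o["ee_pos"]))
E
python3 l.py
```

```text
pose [ 0.49   -0.2428  2.7588] deg 158.0649531349506 
res [[1.0, -0.1], [-0.5, -0.0], [0.9, -0.3], [-1.0, -0.1], [-1.1, -0.1], [0.8, -0.4], [-0.6, 0.7], [0.5, 0.6]]
pose [ 0.4875 -0.2421  2.748 ] deg 157.44725742008032 
res [[0.8, -0.1], [0.1, -0.5], [-0.5, 0.5], [-0.3, 0.2]]
tray in tool [ 0.2741 -0.0013  0.0022]
```

```bash
python3 -c "
from h import *
plan([((.4878,-.2418,.26),-21.9,2),((.4878,-.2418,.175),-21.9,6)])"
```

```text
8 end [ 0.4878 -0.2418  0.175 ] -21.90374779520405
0.02, -0.0006, 0.0008, 0.15, 1, 0.0201, -0.0005, 0.0007, 0.15, 1, 0.0142, -0, 0, -0, 1, 0.0141, -0, 0, -0, 1, 0.0142, -0, 0, -0, 1, 0.0142, -0, 0, -0, 1, 0.0141, -0, 0, -0, 1, 0.0142, -0, 0, -0, 1
```

carry_out --increments '[0.02, -0.0006, 0.0008, 0.15, 1, 0.0201, -0.0005, 0.0007, 0.15, 1, 0.0142, 0, 0, 0, 1, 0.0141, 0, 0, 0, 1, 0.0142, 0, 0, 0, 1, 0.0142, 0, 0, 0, 1, 0.0141, 0, 0, 0, 1, 0.0142, 0, 0, 0, 1, 0, 0, 0, 0, 1, 0, 0, 0, 0, 1]'

```text
time_s: 5.47
ee_pos: [0.4876, -0.2424, 0.175]
eef_rot: [-0.586, -0.396, 0.586, -0.395]
wrist_force: [0.4, -0.4, -0.0]
finger_gap: 0.0854
```

```bash
python3 -c "
from h import *
snap('wrist','w3')"
```

```text
t 5.4667 tcp [ 0.4876 -0.2424  0.175 ] yaw_y -21.973934066968226 down [-0.0005  0.0006 -1.    ] gap 0.08538380502156455 F [ 0.355  -0.3599 -0.0163] j [ 0.3323  1.0333  0.1355  1.7724 -0.3371  0.3593  0.3356]
```

View pics/w3.png

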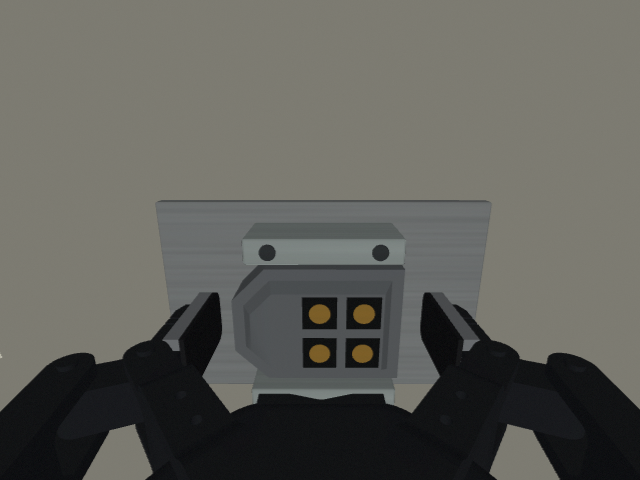

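carry_out --increments '[0, 0, 0, 0, 0, 0, 0, 0, 0, 0, 0, 0, 0, 0, 0, 0, 0, 0, 0, 0, 0, 0, 0, 0, 0, 0, 0, 0, 0, 0]'

```text
time_s: 6.02
ee_pos: [0.4876, -0.2431, 0.1761]
eef_rot: [0.587, 0.395, -0.586, 0.396]
wrist_force: [-2.0, 2.9, 14.9]
finger_gap: 0.0648
```

```bash
python3 -c "
from h import *
snap('wrist','w4')"
```

```text
t 6.0167 tcp [ 0.4876 -0.2431  0.1761] yaw_y -22.039238646359475 down [ 0.0012 -0.0003 -1.    ] gap 0.06477584027376698 F [-1.9514  2.8595 14.9444] j [ 0.3333  1.0313  0.1359  1.7721 -0.3372  0.3597  0.3357]
```

View pics/w4.png

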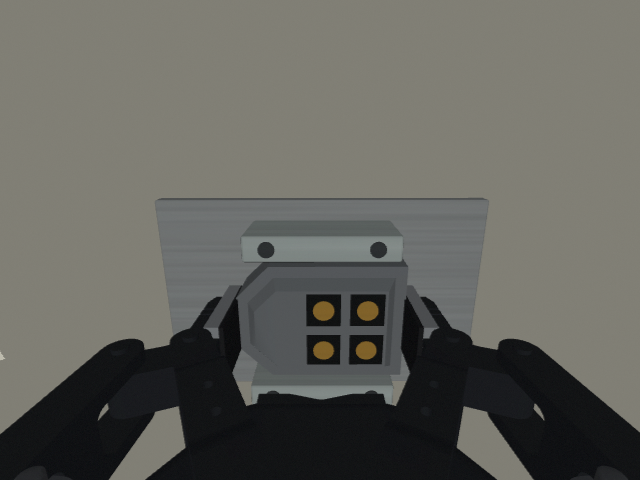

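```bash
python3 -c "
from h import *
s=((.4876,-.2424,.175),-21.97)
plan([((.4876,-.2424,.245),-21.97,6),((.47,-.025,.245),-90,10)],s,0)"
```

```text
16 end [ 0.47  -0.025  0.245] -89.99999999999999
-0.0117, 0, -0, -0, 0, -0.0116, 0, -0, -0, 0, -0.0117, 0, -0, -0, 0, -0.0117, 0, -0, -0, 0, -0.0116, 0, -0, -0, 0, -0.0117, 0, -0, -0, 0, -0, -0.0098, -0.0195, 6.8, 0, -0, -0.012, -0.0182, 6.81, 0, -0, -0.0141, -0.0167, 6.8, 0, -0, -0.0159, -0.0149, 6.8, 0, -0, -0.0176, -0.0128, 6.81, 0, -0, -0.019, -0.0107, 6.8, 0, -0, -0.0202, -0.0084, 6.8, 0, -0, -0.0209, -0.0059, 6.8, 0, -0, -0.0216, -0.0034, 6.81, 0, -0, -0.0218, -0.0009, 6.8, 0
```

carry_out --increments '[-0.0057, 0, 0, 0, 0, -0.0117, 0, 0, 0, 0, -0.0117, 0, 0, 0, 0, -0.0117, 0, 0, 0, 0, -0.0117, 0, 0, 0, 0, -0.0117, 0, 0, 0, 0, -0.006, 0, 0, 0, 0, 0, -0.0098, -0.0195, 6.8, 0, 0, -0.012, -0.0182, 6.81, 0, 0, -0.0141, -0.0167, 6.8, 0, 0, -0.0159, -0.0149, 6.8, 0, 0, -0.0176, -0.0128, 6.81, 0, 0, -0.019, -0.0107, 6.8, 0, 0, -0.0202, -0.0084, 6.8, 0, 0, -0.0209, -0.0059, 6.8, 0, 0, -0.0216, -0.0034, 6.81, 0, 0, -0.0218, -0.0009, 6.8, 0, 0, 0, 0, 0, 0, 0, 0, 0, 0, 0]'

```text
time_s: 7.65
ee_pos: [0.4703, -0.0248, 0.2453]
eef_rot: [0.707, 0.0, -0.707, 0.0]
wrist_force: [-1.1, -0.6, -0.4]
finger_gap: 0.0646
```

```bash
python3 -c "
from h import *
snap('wrist','w5')"
```

```text
t 7.65 tcp [ 0.4703 -0.0248  0.2453] yaw_y -89.9350300628558 down [ 0.0002  0.0003 -1.    ] gap 0.06455098188203437 F [-1.1326 -0.5774 -0.379 ] j [-0.251   0.8988  0.4404  2.023  -0.9272  0.4305 -0.6547]
```

View pics/w5.png

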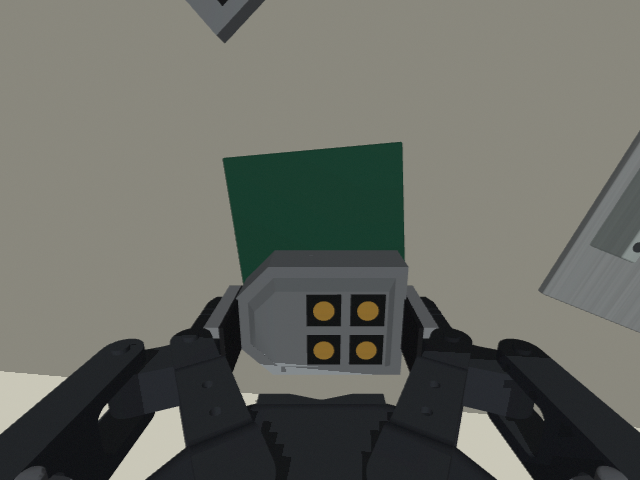

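carry_out --increments '[0.015, 0, 0, 0, 0, 0.015, 0, 0, 0, 0, 0.015, 0, 0, 0, 0, 0.014, 0, 0, 0, 0, 0.009, 0, 0, 0, 0, 0.004, 0, 0, 0, 0, 0, 0, 0, 0, 0, 0, 0, 0, 0, 0, 0, 0, 0, 0, 0]'

```text
time_s: 8.45
ee_pos: [0.4703, -0.0265, 0.1734]
eef_rot: [0.707, -0.001, -0.707, -0.001]
wrist_force: [-0.5, 0.5, -1.2]
finger_gap: 0.0649
```

carry_out --increments '[0.0006, 0, 0, 0, 0, 0, 0, 0, 0, 0]'

```text
time_s: 8.62
ee_pos: [0.4703, -0.0263, 0.1731]
eef_rot: [0.708, -0.001, -0.707, -0.0]
wrist_force: [-2.3, -1.5, 15.4]
finger_gap: 0.0647
```

Touching down; release and rise.

carry_out --increments '[0, 0, 0, 0, 0.93, 0, 0, 0, 0, 1, 0, 0, 0, 0, 1, 0, 0, 0, 0, 1, 0, 0, 0, 0, 1, 0, 0, 0, 0, 1, -0.02, 0, 0, 0, 1, -0.02, 0, 0, 0, 1, -0.02, 0, 0, 0, 1, -0.02, 0, 0, 0, 1, -0.02, 0, 0, 0, 1, 0, 0, 0, 0, 1, 0, 0, 0, 0, 1]'

```text
time_s: 9.7
ee_pos: [0.4703, -0.0255, 0.2729]
eef_rot: [0.708, -0.0, -0.707, -0.0]
wrist_force: [0.2, 1.5, -1.2]
finger_gap: 0.0851
```

```bash
python3 -c "
from h import *
snap('wrist','w6');zoom('w6',220,190,200,150,4,'w6z')"
```

```text
t 9.7 tcp [ 0.4703 -0.0255  0.2729] yaw_y -90.05924334648842 down [ 0.0013 -0.0001 -1.    ] gap 0.08512774564367917 F [ 0.1886  1.5362 -1.1506] j [-0.2914  0.8591  0.5205  2.0081 -0.8786  0.5111 -0.6948]
```

View pics/w6.png

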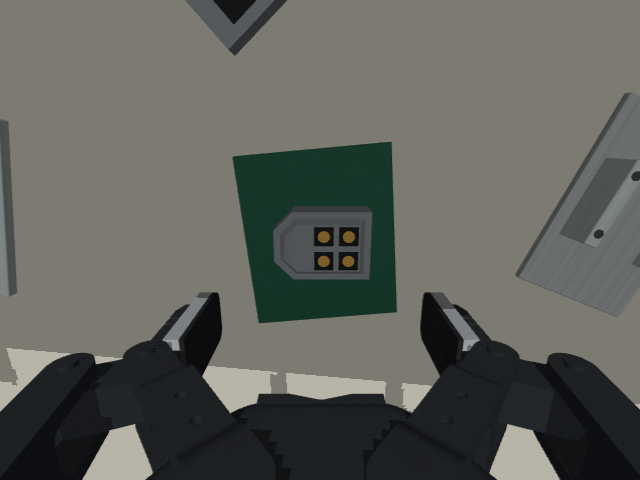

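View pics/w6z.png

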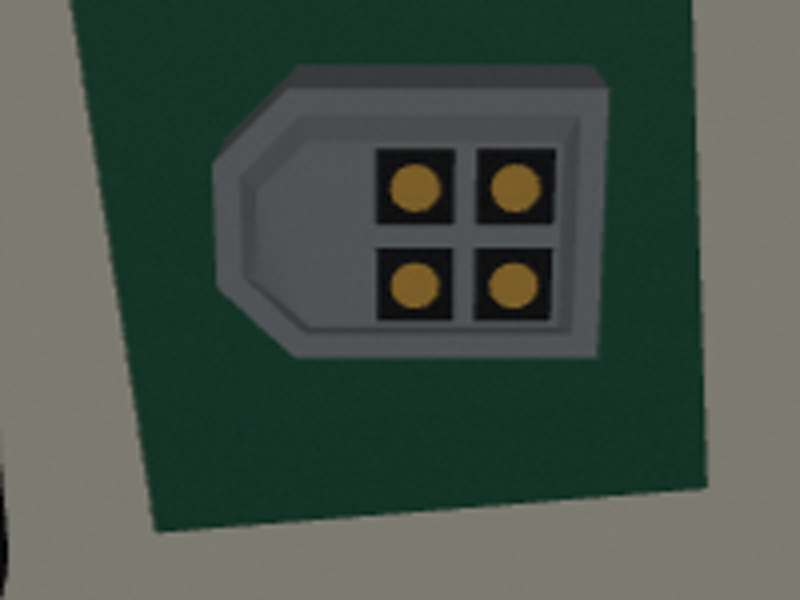

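```bash
python3 -c "
from h import *
p=fitz('w6',220,190,4,[(-.033,-.024,.023,(609,89)),(.02,-.024,.023,(289,88)),(.033,-.011,.023,(213,162)),(.033,.011,.023,(218,287)),(.02,.024,.023,(297,357)),(-.033,.024,.023,(599,357))],[.47,-.025,1.57])
o=r.get_obs();m=Ro.from_quat(o['eef_rot']).as_matrix()
print('tray in tool',m.T@(np.array([p[0],p[1],.023])-o['ee_pos']))
Y=np.degrees(p[2])-90
plan([((p[0],p[1],.26),Y,13),((p[0],p[1],.183),Y,6)])"
```

```text
pose [ 0.4722 -0.0272  1.5684] deg 89.8637002499362 
res [[0.4, -0.4], [-0.0, -0.2], [0.0, 0.4], [-0.0, 0.0], [-0.4, 0.1], [-0.0, 0.1]]
tray in tool [ 0.2492  0.0017 -0.002 ]
19 end [ 0.4722 -0.0273  0.183 ] -0.13987504260832395
0.0009, 0.0001, -0.0002, -6.92, 1, 0.001, 0.0002, -0.0001, -6.92, 1, 0.0009, 0.0001, -0.0001, -6.91, 1, 0.001, 0.0002, -0.0001, -6.92, 1, 0.0009, 0.0002, -0.0001, -6.92, 1, 0.0009, 0.0002, -0.0001, -6.92, 1, 0.001, 0.0002, 0, -6.92, 1, 0.0009, 0.0002, -0, -6.91, 1, 0.001, 0.0002, 0, -6.92, 1, 0.0009, 0.0002, 0, -6.92, 1, 0.0009, 0.0002, 0.0001, -6.92, 1, 0.001, 0.0002, 0.0001, -6.92, 1, 0.0009, 0.0001, 0.0001, -6.91, 1, 0.0128, 0, -0, -0, 1, 0.0129, 0, -0, -0, 1, 0.0128, 0, -0, -0, 1, 0.0128, 0, -0, -0, 1, 0.0129, 0, -0, -0, 1, 0.0128, 0, -0, -0, 1
```

carry_out --increments '[0.001, 0.0001, -0.0001, -6.92, 1, 0.001, 0.0001, -0.0001, -6.92, 1, 0.001, 0.0001, -0.0001, -6.92, 1, 0.001, 0.0001, 0, -6.92, 1, 0.001, 0.0001, 0, -6.92, 1, 0.001, 0.0001, 0, -6.92, 1, 0.001, 0.0001, 0, -6.92, 1, 0.001, 0.0002, 0, -6.92, 1, 0.001, 0.0002, 0, -6.92, 1, 0.001, 0.0002, 0, -6.92, 1, 0.001, 0.0002, 0, -6.92, 1, 0.001, 0.0002, 0.0001, -6.92, 1, 0, 0.0001, 0.0001, -6.9, 1, 0, 0, 0, 0, 1, 0, 0, 0, 0, 1]'

```text
time_s: 11.0
ee_pos: [0.4715, -0.0272, 0.2599]
eef_rot: [-0.502, -0.499, 0.502, -0.498]
wrist_force: [0.2, 0.3, -0.0]
finger_gap: 0.0852
```

```bash
python3 -c "
from h import *
snap('wrist','w7');zoom('w7',230,190,160,150,4,'w7z')
plan([((.472,-.0263,.183),-.14,6)])"
```

```text
t 11.0 tcp [ 0.4715 -0.0272  0.2599] yaw_y -0.39472156232348393 down [-0.0008  0.0006 -1.    ] gap 0.08517818247374188 F [ 0.2328  0.2769 -0.0078] j [-0.0804  0.8217  0.1271  2.0047 -0.2899  0.333   0.2744]
6 end [ 0.472  -0.0263  0.183 ] -0.1391675702280794
0.0128, 0.0001, -0.0001, -0.05, 1, 0.0129, 0, -0.0002, -0.05, 1, 0.0128, 0.0001, -0.0001, -0.04, 1, 0.0128, 0.0001, -0.0002, -0.05, 1, 0.0129, 0.0001, -0.0001, -0.05, 1, 0.0128, 0, -0.0001, -0.05, 1
```

View pics/w7z.png

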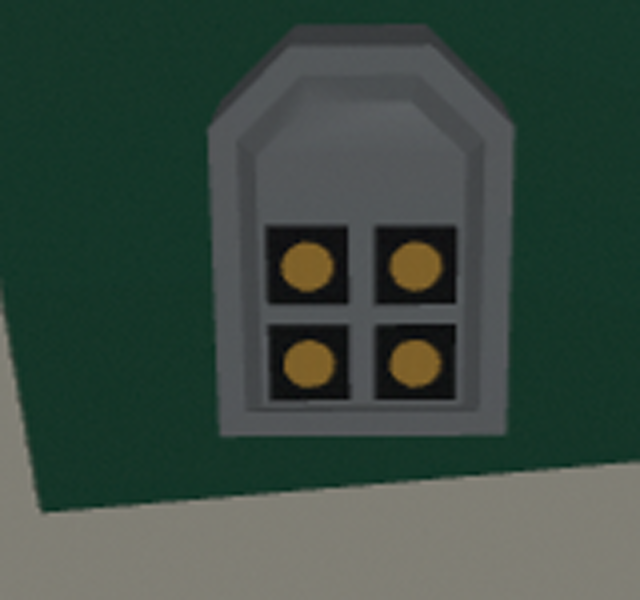

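```bash
python3 -c "
from h import *
p=fitz('w7',230,190,4,[(.033,-.011,.023,(430,45)),(.033,.011,.023,(292,45)),(.02,.024,.023,(208,127)),(.02,-.024,.023,(514,127)),(-.033,.024,.023,(220,436)),(-.033,-.024,.023,(507,435))],[.47,-.025,1.57])
o=r.get_obs();m=Ro.from_quat(o['eef_rot']).as_matrix()
print('tray in tool',m.T@(np.array([p[0],p[1],.023])-o['ee_pos']))"
```

```text
pose [ 0.4721 -0.0268  1.568 ] deg 89.84206730314546 
res [[0.6, -0.1], [-0.7, 0.0], [-0.1, 0.2], [0.3, -0.1], [-0.1, 0.0], [-0.1, 0.0]]
tray in tool [ 0.237   0.0007 -0.0002]
```

carry_out --increments '[0.0128, 0.0001, 0, -0.05, 1, 0.0128, 0.0001, 0, -0.05, 1, 0.0128, 0.0001, 0, -0.05, 1, 0.0128, 0.0001, 0, -0.05, 1, 0.0128, 0.0001, 0, -0.05, 1, 0.0128, 0.0001, 0, 0, 1, 0, 0, 0, 0, 1, 0, 0, 0, 0, 1, 0, 0, 0, 0, 0, 0, 0, 0, 0, 0, 0, 0, 0, 0, 0, 0, 0, 0, 0, 0, 0, 0, 0, 0, 0, 0, 0, 0, 0, 0, 0, 0, 0, 0, 0, 0, 0, 0, 0, 0]'

```text
time_s: 12.38
ee_pos: [0.4723, -0.0271, 0.1845]
eef_rot: [0.5, 0.5, -0.499, 0.501]
wrist_force: [-2.4, 1.2, 16.2]
finger_gap: 0.0463
```

```bash
python3 -c "
from h import *
snap('wrist','w8')"
```

```text
t 12.3833 tcp [ 0.4723 -0.0271  0.1845] yaw_y 0.07139243339301461 down [ 0.001 -0.    -1.   ] gap 0.04625628719776986 F [-2.3801  1.1936 16.2147] j [-0.0402  0.9734  0.0542  2.0263 -0.3077  0.1484  0.2961]
```

View pics/w8.png

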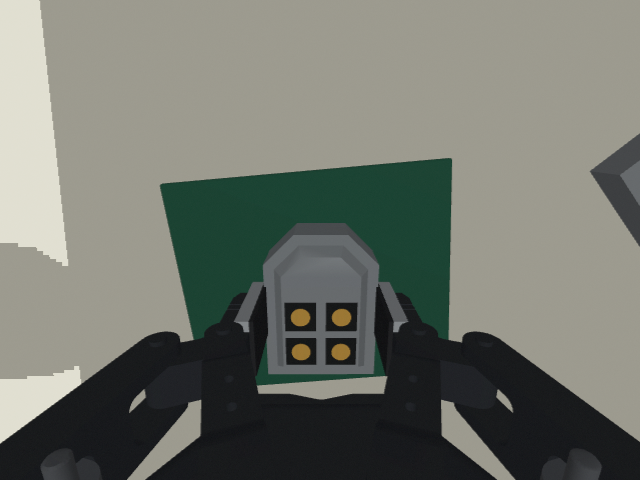

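carry_out --increments '[0, 0, 0, 0, 0.8, 0, 0, 0, 0, 0.8, 0, 0, 0, 0, 0.8, 0.006, 0, 0, 0, 0.8, 0, 0, 0, 0, 0.8, 0, 0, 0, 0, 0, 0, 0, 0, 0, 0, 0, 0, 0, 0, 0, 0, 0, 0, 0, 0, 0, 0, 0, 0, 0, 0, 0, 0, 0, 0]'

```text
time_s: 13.35
ee_pos: [0.4722, -0.0271, 0.1778]
eef_rot: [0.5, 0.5, -0.5, 0.5]
wrist_force: [-1.7, 0.2, 4.6]
finger_gap: 0.0471
```

```bash
python3 -c "
from h import *
snap('wrist','w9')"
```

```text
t 13.35 tcp [ 0.4722 -0.0271  0.1778] yaw_y 0.09109151628592159 down [-0.0002 -0.0001 -1.    ] gap 0.04708651210439968 F [-1.729   0.1925  4.6224] j [-0.0373  0.9874  0.049   2.0263 -0.3084  0.1349  0.297 ]
```

View pics/w9.png

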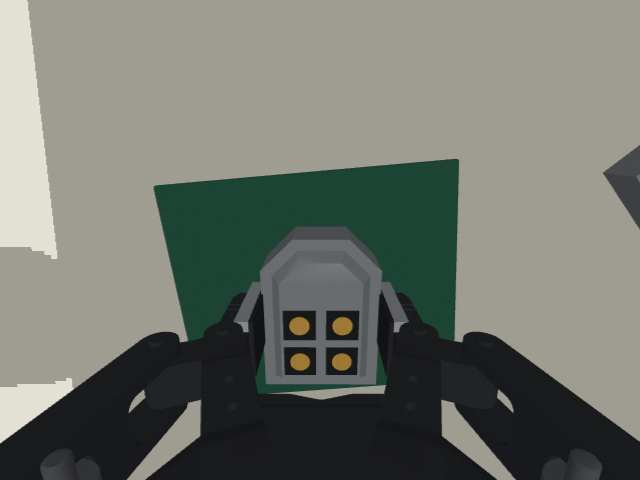

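```bash
python3 -c "
from h import *
plan([((.4722,-.0271,.30),0.09,5),((.5003,.2470,.30),-101.6,15)],None,0)"
```

```text
20 end [0.5003 0.247  0.3   ] -101.60070248677522
-0.0244, 0, 0, -0, 0, -0.0245, 0, 0, -0, 0, -0.0244, 0, 0, -0, 0, -0.0245, 0, 0, -0, 0, -0.0244, 0, 0, -0, 0, -0, 0.0019, -0.0183, 6.78, 0, -0, -0.0003, -0.0183, 6.78, 0, -0, -0.0024, -0.0182, 6.78, 0, -0, -0.0046, -0.0178, 6.78, 0, -0, -0.0066, -0.0172, 6.78, 0, -0, -0.0086, -0.0162, 6.78, 0, -0, -0.0105, -0.0151, 6.78, 0, -0, -0.0121, -0.0137, 6.77, 0, -0, -0.0138, -0.0123, 6.78, 0, -0, -0.015, -0.0105, 6.78, 0, -0, -0.0162, -0.0087, 6.78, 0, -0, -0.0171, -0.0067, 6.78, 0, -0, -0.0178, -0.0046, 6.78, 0, -0, -0.0182, -0.0025, 6.78, 0, -0, -0.0183, -0.0003, 6.78, 0
```

carry_out --increments '[-0.0122, 0, 0, 0, 0, -0.0275, 0, 0, 0, 0, -0.0275, 0, 0, 0, 0, -0.0275, 0, 0, 0, 0, -0.0275, 0, 0, 0, 0, 0, 0.0019, -0.0183, 6.78, 0, 0, -0.0003, -0.0183, 6.78, 0, 0, -0.0024, -0.0182, 6.78, 0, 0, -0.0046, -0.0178, 6.78, 0, 0, -0.0066, -0.0172, 6.78, 0, 0, -0.0086, -0.0162, 6.78, 0, 0, -0.0105, -0.0151, 6.78, 0, 0, -0.0121, -0.0137, 6.77, 0, 0, -0.0138, -0.0123, 6.78, 0, 0, -0.015, -0.0105, 6.78, 0, 0, -0.0162, -0.0087, 6.78, 0, 0, -0.0171, -0.0067, 6.78, 0, 0, -0.0178, -0.0046, 6.78, 0, 0, -0.0182, -0.0025, 6.78, 0, 0, -0.0183, -0.0003, 6.78, 0]'

```text
time_s: 15.07
ee_pos: [0.5002, 0.2481, 0.2998]
eef_rot: [-0.703, 0.073, 0.703, 0.073]
wrist_force: [0.4, 0.9, -0.8]
finger_gap: 0.0469
```

carry_out --increments '[0, 0, 0, 0, 0, 0, 0, 0, 0, 0, 0, 0, 0, 0, 0]'

```text
time_s: 15.32
ee_pos: [0.5003, 0.2464, 0.2998]
eef_rot: [-0.703, 0.071, 0.704, 0.071]
wrist_force: [0.9, 0.4, -0.7]
finger_gap: 0.0466
```

```bash
python3 -c "
from h import *
snap('wrist','w10');snap('scene','s10');snap('side','d10')
zoom('s10',340,210,130,130,4,'s10z');zoom('d10',230,120,100,100,5,'d10z')"
```

```text
t 15.3167 tcp [0.5003 0.2464 0.2998] yaw_y -101.50717121392316 down [-0.0002 -0.0005 -1.    ] gap 0.04660305086174507 F [ 0.8973  0.358  -0.7421] j [-0.8872  0.972   0.8019  1.684  -0.8749  0.8836 -1.4815]
t 15.3667 tcp [0.5004 0.2462 0.2999] yaw_y -101.54572950714157 down [-0.0001 -0.0003 -1.    ] gap 0.04706429704649802 F [-0.4029 -0.2294 -0.7017] j [-0.8867  0.9718  0.8018  1.684  -0.875   0.8837 -1.4817]
t 15.4167 tcp [0.5004 0.2461 0.3   ] yaw_y -101.58008931327639 down [-0. -0. -1.] gap 0.046849495955476037 F [ 0.8342 -0.6021 -0.2038] j [-0.8866  0.9717  0.8019  1.6839 -0.8751  0.8838 -1.4822]
```

View pics/w10.png

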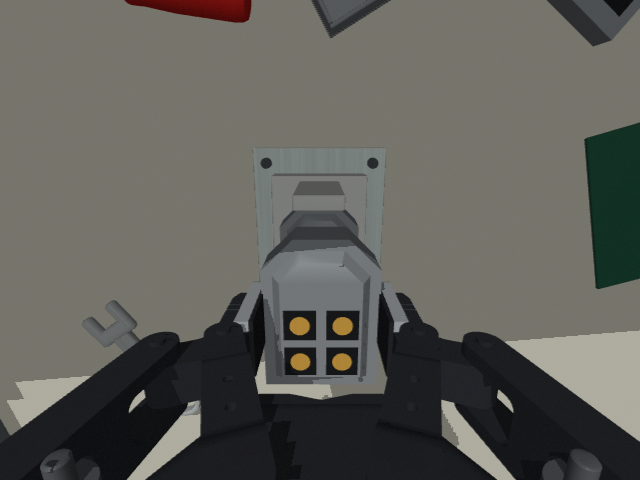

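View pics/d10z.png

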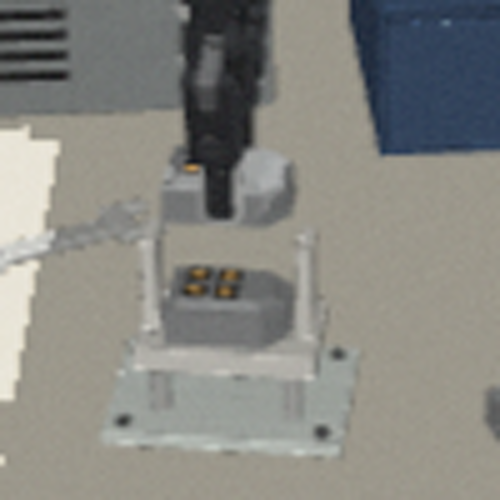

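```bash
python3 -c "
from h import *
zoom('w10',240,140,160,110,5,'w10a');zoom('w10',250,230,140,160,5,'w10b')"
```

```text
(no output)
```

View pics/w10a.png

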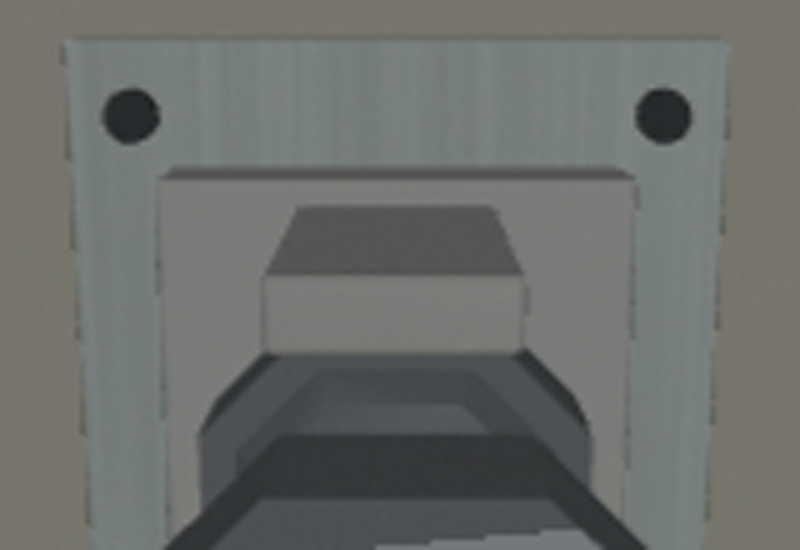

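View pics/w10b.png

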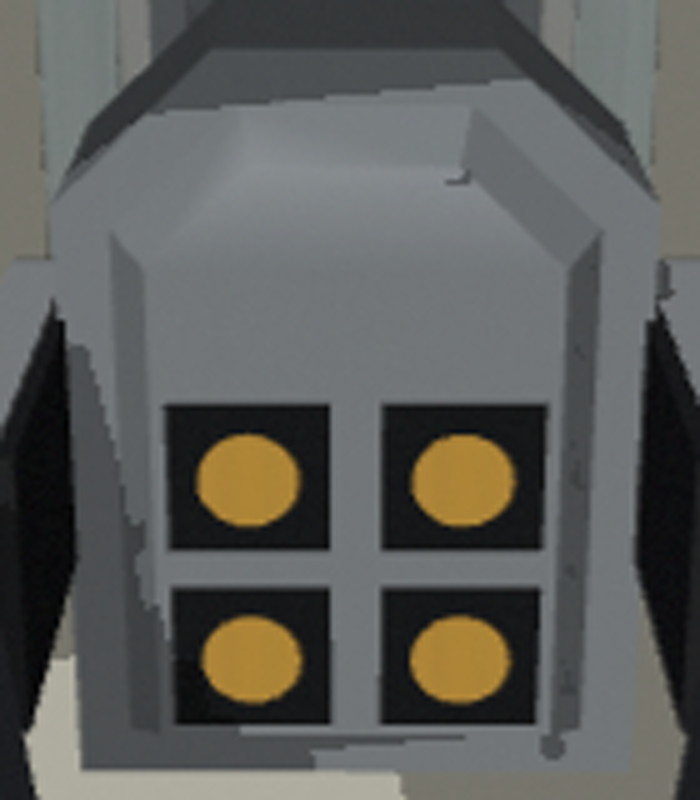

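```bash
python3 -c "
from h import *
fitz('w10',240,140,5,[(.065,.05,.008,(65,38)),(.065,-.05,.008,(729,43)),(.049,.031,.05,(160,180)),(.049,-.031,.05,(634,180)),(.02,.024,.07,(200,433)),(.02,-.024,.07,(592,437)),(.0375,.013,.106,(265,352)),(.0375,-.013,.106,(524,350)),(.0455,.013,.106,(265,275)),(.0455,-.013,.106,(522,275))],[.5,.247,-.2])
for z in(.143,.145,.147): fitz('w10',250,230,5,[(.02,.024,z,(50,203)),(.02,-.024,z,(657,203)),(-.033,.024,z,(83,768)),(-.033,-.024,z,(630,768)),(.033,.011,z,(212,50)),(.033,-.011,z,(500,50))],[.5,.247,-.2])
"
```

```text
pose [ 0.5009  0.247  -0.2059] deg -11.79791375921162 
res [[-0.6, -0.2], [0.9, -0.6], [-1.2, -0.8], [1.1, -0.4], [-0.5, 0.5], [0.3, -0.0], [-0.7, 0.6], [0.6, 1.3], [-1.0, -0.2], [1.5, 0.0]]
pose [ 0.5016  0.2457 -0.2003] deg -11.474371194330299 
res [[0.7, 0.7], [-0.1, 0.5], [0.2, -0.5], [-0.5, -0.7], [0.2, -0.1], [-0.6, -0.1]]
pose [ 0.5025  0.2455 -0.2005] deg -11.487423044694909 
res [[-0.2, 0.4], [1.0, 0.2], [-0.5, 0.8], [0.3, 0.7], [-0.2, -0.9], [-0.1, -1.0]]
pose [ 0.5033  0.2453 -0.2011] deg -11.520563812378617 
res [[-1.2, 0.3], [2.0, 0.2], [-1.4, 2.5], [1.1, 2.3], [-0.6, -1.5], [0.5, -1.5]]
```

carry_out --increments '[0.006, -0.001, 0.001, 0, 0, 0.012, 0, 0, 0, 0, 0.012, 0, 0, 0, 0, 0.01, 0, 0, 0, 0, 0.005, 0, 0, 0, 0, 0, 0, 0, 0, 0, 0, 0, 0, 0, 0]'

```text
time_s: 16.05
ee_pos: [0.4996, 0.248, 0.2546]
eef_rot: [-0.703, 0.072, 0.704, 0.071]
wrist_force: [1.1, -0.0, -0.1]
finger_gap: 0.0466
```

```bash
python3 -c "
from h import *
snap('side','d11');zoom('d11',230,130,100,90,6,'d11z')"
```

```text
t 16.05 tcp [0.4996 0.248  0.2546] yaw_y -101.60786205213543 down [-0.0003 -0.0005 -1.    ] gap 0.04663846375616274 F [ 1.0914 -0.0321 -0.1022] j [-0.8667  1.0321  0.7432  1.7127 -0.9458  0.7979 -1.4303]
```

View pics/d11z.png

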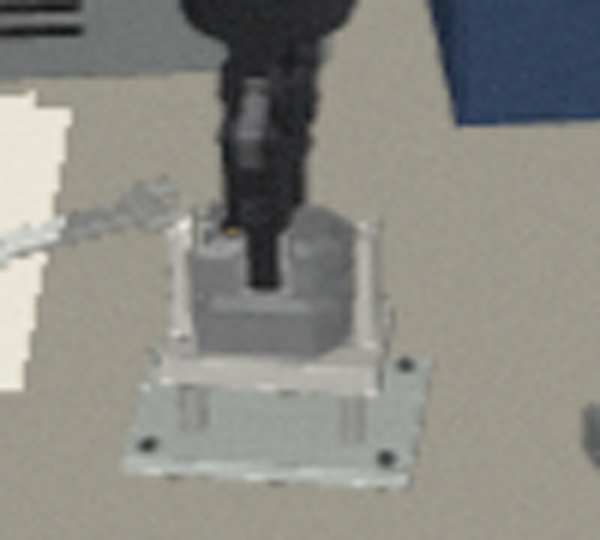

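Aligned within the guides. Lower slowly.

carry_out --increments '[0.002, 0, 0, 0, 0, 0.002, 0, 0, 0, 0, 0.002, 0, 0, 0, 0, 0, 0, 0, 0, 0]'

```text
time_s: 16.43
ee_pos: [0.4995, 0.2482, 0.2485]
eef_rot: [-0.703, 0.071, 0.704, 0.071]
wrist_force: [-0.0, -0.4, -1.0]
finger_gap: 0.0467
```

carry_out --increments '[0.0015, 0, 0, 0, 0, 0.0015, 0, 0, 0, 0, 0, 0, 0, 0, 0]'

```text
time_s: 16.68
ee_pos: [0.4995, 0.2482, 0.2455]
eef_rot: [-0.703, 0.071, 0.704, 0.071]
wrist_force: [-0.6, 0.2, -1.0]
finger_gap: 0.0467
```

carry_out --increments '[0.001, 0, 0, 0, 0, 0, 0, 0, 0, 0]'

```text
time_s: 16.85
ee_pos: [0.4996, 0.2481, 0.2449]
eef_rot: [0.704, -0.071, -0.703, -0.071]
wrist_force: [-0.5, 0.3, -0.7]
finger_gap: 0.0468
```

carry_out --increments '[0.0008, 0, 0, 0, 0, 0, 0, 0, 0, 0]'

```text
time_s: 17.02
ee_pos: [0.4996, 0.2481, 0.2448]
eef_rot: [0.704, -0.071, -0.703, -0.072]
wrist_force: [-4.9, -0.1, 16.8]
finger_gap: 0.0466
```

carry_out --increments '[0, 0, 0, 0, 0.8, 0, 0, 0, 0, 0.9, 0, 0, 0, 0, 1, 0, 0, 0, 0, 1, 0, 0, 0, 0, 1, -0.015, 0, 0, 0, 1, -0.02, 0, 0, 0, 1, -0.02, 0, 0, 0, 1, -0.02, 0, 0, 0, 1, -0.02, 0, 0, 0, 1, 0, 0, 0, 0, 1]'

```text
time_s: 17.93
ee_pos: [0.5, 0.248, 0.3421]
eef_rot: [0.705, -0.071, -0.702, -0.072]
wrist_force: [1.0, 0.5, 1.0]
finger_gap: 0.0855
```

```bash
python3 -c "
from h import *
snap('wrist','w12');snap('side','d12');zoom('w12',230,150,180,190,4,'w12z');zoom('d12',230,130,100,90,6,'d12z')"
```

```text
t 17.9333 tcp [0.5    0.248  0.3421] yaw_y -101.60026408547958 down [ 0.0036  0.0012 -1.    ] gap 0.08550858536969701 F [0.998  0.4698 0.9623] j [-0.9098  0.9189  0.8529  1.6447 -0.8156  0.9656 -1.5351]
t 17.9833 tcp [0.4997 0.2482 0.3403] yaw_y -101.5886364841779 down [ 0.002   0.0009 -1.    ] gap 0.08532456526569698 F [ 1.1351  0.4289 -0.208 ] j [-0.9093  0.9211  0.8507  1.6465 -0.8172  0.9634 -1.5338]
```

View pics/w12z.png

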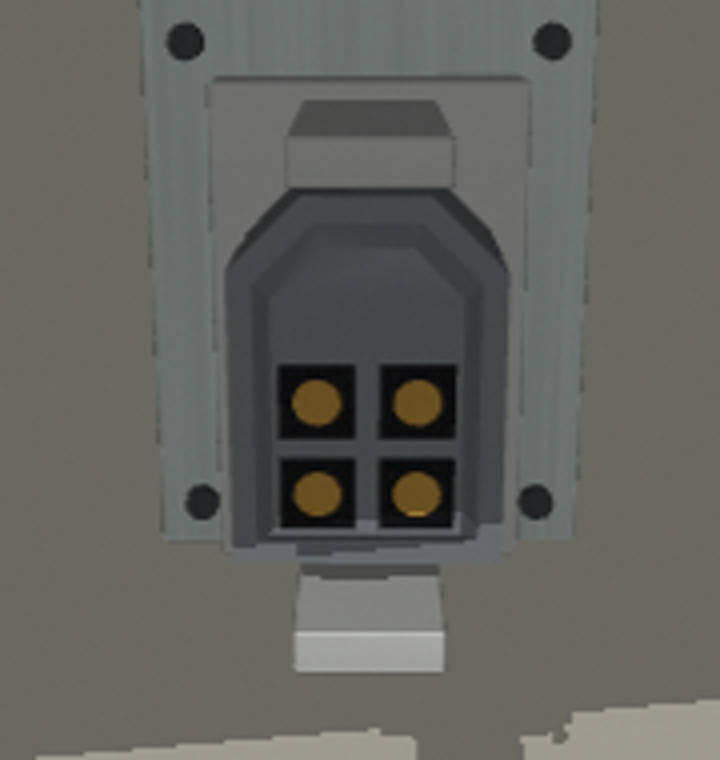

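View pics/d12z.png

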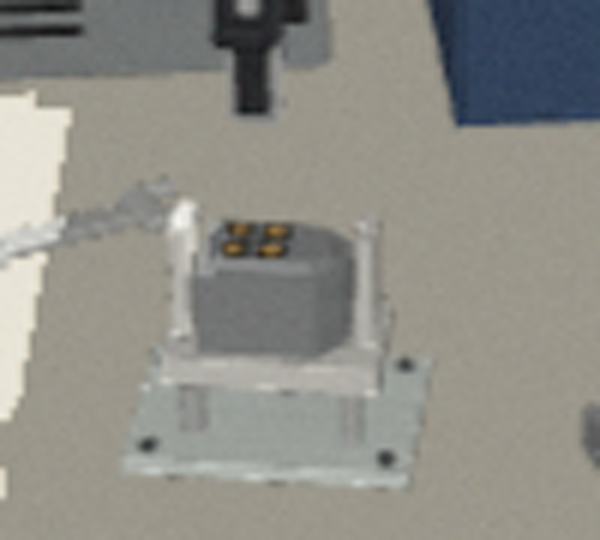

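```bash
python3 -c "
from h import *
z=.09
p=fitz('w12',230,150,4,[(.033,.011,z,(293,190)),(.033,-.011,z,(455,188)),(.02,.024,z,(228,272)),(.02,-.024,z,(508,272)),(-.033,.024,z,(232,549))],[.5,.247,-.2])
S=r.camera_info('scene')
a=ray_z(S,(240+217/4,150+445/4),.016);b=ray_z(S,(240+294/4,150+450/4),.016);print(a,b,np.linalg.norm(a-b))
d=b-a;print(np.degrees(np.arctan2(d[1],d[0])))
plan([((.4997,.2482,.345),-101.6,1),((.629,.03,.30),-40,12)])"
```

```text
pose [ 0.5025  0.2469 -0.2114] deg -12.110474868555425 
res [[2.5, -0.0], [-4.6, 0.8], [-0.7, -1.4], [1.2, -0.8], [-0.2, 2.2]]
[ 0.6256 -0.0035  0.016 ] [0.5927 0.0309 0.016 ] 0.047663552406746745
133.6903904481926
13 end [0.629 0.03  0.3  ] -40.00408036226591
-0.0058, 0, -0.0002, 0.02, 1, 0.0037, 0.0156, -0.0142, -5.13, 1, 0.0038, 0.0169, -0.0128, -5.14, 1, 0.0037, 0.0179, -0.0112, -5.13, 1, 0.0038, 0.0189, -0.0095, -5.13, 1, 0.0037, 0.0196, -0.0078, -5.14, 1, 0.0038, 0.0203, -0.006, -5.13, 1, 0.0037, 0.0207, -0.0042, -5.14, 1, 0.0038, 0.021, -0.0024, -5.13, 1, 0.0037, 0.0211, -0.0004, -5.13, 1, 0.0038, 0.0211, 0.0015, -5.14, 1, 0.0037, 0.0209, 0.0033, -5.13, 1, 0.0038, 0.0205, 0.0052, -5.13, 1
```

```bash
python3 -c "
from h import *
plan([((.632,.034,.30),-46,12)])"
```

```text
12 end [0.632 0.034 0.3  ] -46.004080362265924
0.0033, 0.0153, -0.0144, -4.63, 1, 0.0032, 0.0164, -0.0131, -4.63, 1, 0.0033, 0.0174, -0.0118, -4.64, 1, 0.0033, 0.0182, -0.0103, -4.63, 1, 0.0032, 0.0191, -0.0088, -4.63, 1, 0.0033, 0.0197, -0.0072, -4.63, 1, 0.0032, 0.0202, -0.0056, -4.63, 1, 0.0033, 0.0206, -0.004, -4.64, 1, 0.0033, 0.0209, -0.0023, -4.63, 1, 0.0032, 0.021, -0.0006, -4.63, 1, 0.0033, 0.021, 0.0011, -4.63, 1, 0.0033, 0.0208, 0.0028, -4.63, 1
```

carry_out --increments '[0.0033, 0.0153, -0.0144, -4.63, 1, 0.0032, 0.0164, -0.0131, -4.63, 1, 0.0033, 0.0174, -0.0118, -4.64, 1, 0.0033, 0.0182, -0.0103, -4.63, 1, 0.0032, 0.0191, -0.0088, -4.63, 1, 0.0033, 0.0197, -0.0072, -4.63, 1, 0.0032, 0.0202, -0.0056, -4.63, 1, 0.0033, 0.0206, -0.004, -4.64, 1, 0.0033, 0.0209, -0.0023, -4.63, 1, 0.0032, 0.021, -0.0006, -4.63, 1, 0.0033, 0.021, 0.0011, -4.63, 1, 0.0033, 0.0208, 0.0028, -4.63, 1, 0, 0, 0, 0, 1, 0, 0, 0, 0, 1, 0, 0, 0, 0, 1, 0, 0, 0, 0, 1]'

```text
time_s: 19.37
ee_pos: [0.6318, 0.0348, 0.2994]
eef_rot: [-0.655, -0.265, 0.656, -0.265]
wrist_force: [1.2, 0.6, 0.1]
finger_gap: 0.0854
```

```bash
python3 -c "
from h import *
snap('wrist','w13');zoom('w13',230,150,180,150,4,'w13z')"
```

```text
t 19.3667 tcp [0.6318 0.0348 0.2994] yaw_y -46.004910457594676 down [-0.0007  0.0004 -1.    ] gap 0.08543323904203438 F [1.2148 0.5945 0.1447] j [-0.3268  0.9824  0.5175  1.3832 -0.5443  0.9197 -0.4718]
```

View pics/w13.png

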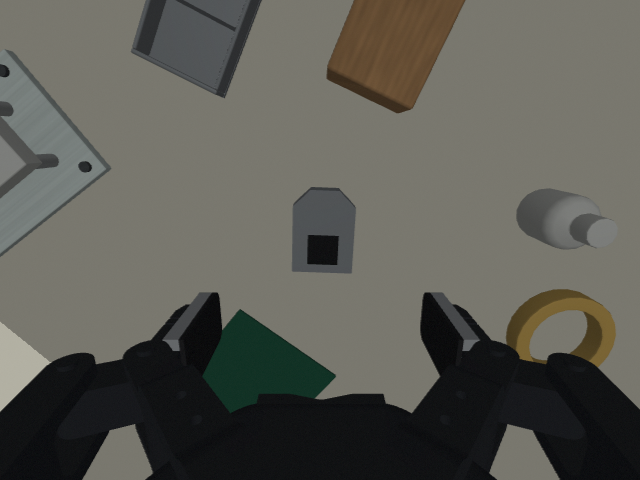

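View pics/w13z.png

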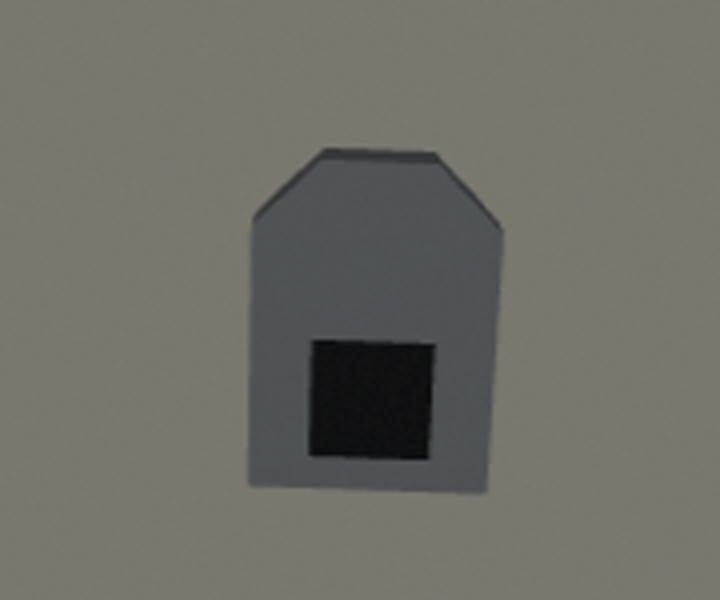

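```bash
python3 -c "
from h import *
z=.016
p=fitz('w13',230,150,4,[(.033,.011,z,(322,159)),(.033,-.011,z,(436,163)),(.02,.024,z,(252,222)),(.02,-.024,z,(503,232)),(-.033,.024,z,(248,485)),(-.033,-.024,z,(486,492))],[.632,.034,.76])
plan([((p[0],p[1],.24),np.degrees(p[2])-90,3),((p[0],p[1],.1745),np.degrees(p[2])-90,5)])"
```

```text
pose [0.6346 0.0337 0.7323] deg 41.95925401556472 
res [[-0.3, -0.4], [0.7, -0.3], [-0.5, 0.5], [0.2, 0.2], [-0.2, -0.0], [0.2, 0.2]]
8 end [0.6346 0.0337 0.1745] -48.039693533670906
0.0199, 0.0009, -0.0004, 0.68, 1, 0.0198, 0.0009, -0.0005, 0.69, 1, 0.0199, 0.0009, -0.0004, 0.68, 1, 0.0131, 0, -0, 0, 1, 0.0131, 0, -0, 0, 1, 0.0131, 0, -0, 0, 1, 0.0131, 0, -0, 0, 1, 0.0131, 0, -0, 0, 1
```

carry_out --increments '[0.02, 0.0009, -0.0004, 0.68, 1, 0.02, 0.0009, -0.0005, 0.69, 1, 0.02, 0.0009, -0.0004, 0.68, 1, 0.013, 0, 0, 0, 1, 0.013, 0, 0, 0, 1, 0.013, 0, 0, 0, 1, 0.013, 0, 0, 0, 1, 0.013, 0, 0, 0, 1, 0, 0, 0, 0, 1, 0, 0, 0, 0, 1, 0, 0, 0, 0, 0.7]'

```text
time_s: 20.33
ee_pos: [0.635, 0.0327, 0.1754]
eef_rot: [0.661, 0.253, -0.66, 0.253]
wrist_force: [-0.4, -0.4, 0.4]
finger_gap: 0.0755
```

```bash
python3 -c "
from h import *
snap('wrist','w14')"
```

```text
t 20.3333 tcp [0.635  0.0327 0.1754] yaw_y -48.063818804255895 down [ 0.0007 -0.0002 -1.    ] gap 0.07548291740646161 F [-0.4028 -0.4492  0.4106] j [-0.2912  1.1561  0.4361  1.4193 -0.6363  0.7078 -0.4333]
```

View pics/w14.png

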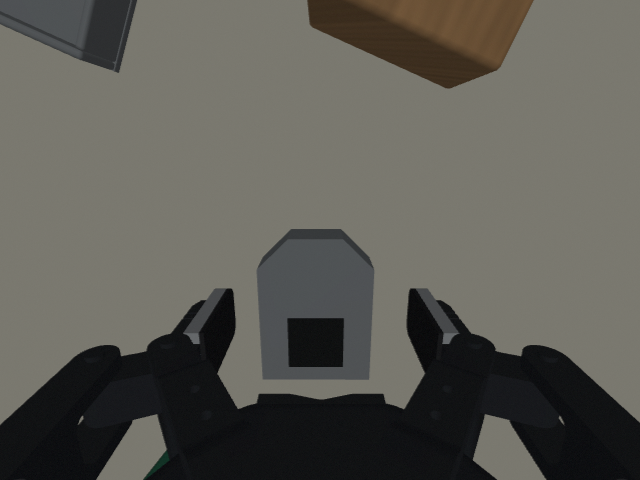

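carry_out --increments '[0.0012, 0, 0, 0, 0.6, 0, 0, 0, 0, 0, 0, 0, 0, 0, 0, 0, 0, 0, 0, 0, 0, 0, 0, 0, 0, 0, 0, 0, 0, 0, 0, 0, 0, 0, 0]'

```text
time_s: 20.97
ee_pos: [0.635, 0.0328, 0.1744]
eef_rot: [0.661, 0.253, -0.66, 0.253]
wrist_force: [-2.0, 0.1, 8.1]
finger_gap: 0.0464
```

```bash
python3 -c "
from h import *
snap('wrist','w15');zoom('w15',240,210,160,190,4,'w15z')
plan([((.635,.0327,.31),-48,5)],None,0)
plan([((.5007,.247,.32),-101.6,12)],((.635,.0327,.32),-48.0),0)"
```

```text
t 20.9667 tcp [0.635  0.0328 0.1744] yaw_y -48.05950622741049 down [ 0.0007  0.0002 -1.    ] gap 0.04637444213445561 F [-1.9867  0.104   8.1418] j [-0.2909  1.1574  0.435   1.4196 -0.6371  0.7061 -0.4327]
5 end [0.6349 0.0327 0.31  ] -47.998955467142444
-0.0271, 0, 0, -0.01, 0, -0.0272, 0.0001, 0, -0.01, 0, -0.0271, -0, 0, -0.02, 0, -0.0271, 0, 0, -0.01, 0, -0.0271, 0, 0.0001, -0.01, 0
12 end [0.5007 0.247  0.32  ] -101.59999999999998
-0, -0.0208, -0.0036, 4.47, 0, -0, -0.0209, -0.002, 4.46, 0, -0, -0.0211, -0.0004, 4.47, 0, -0, -0.0211, 0.0013, 4.47, 0, -0, -0.0208, 0.0029, 4.46, 0, -0, -0.0206, 0.0045, 4.47, 0, -0, -0.0202, 0.0061, 4.47, 0, -0, -0.0196, 0.0077, 4.46, 0, -0, -0.019, 0.0092, 4.47, 0, -0, -0.0182, 0.0106, 4.47, 0, -0, -0.0173, 0.012, 4.46, 0, -0, -0.0163, 0.0133, 4.47, 0
```

View pics/w15z.png

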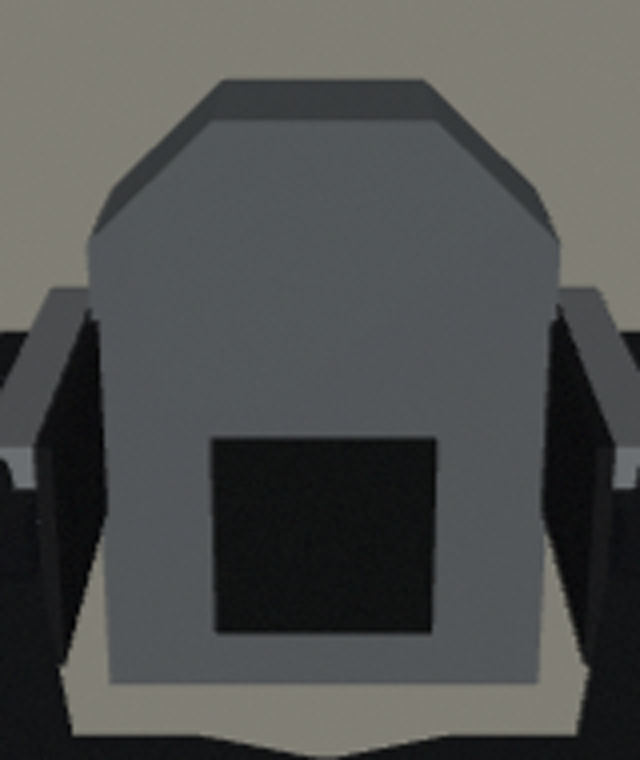

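```bash
python3 -c "
from h import *
z=.016
p=fitz('w15',240,210,4,[(.033,.011,z,(210,121)),(.033,-.011,z,(436,121)),(.02,.024,z,(89,240)),(.02,-.024,z,(560,240)),(-.033,.024,z,(109,683)),(-.033,-.024,z,(540,683))],[.632,.034,.76])
o=r.get_obs();m=Ro.from_quat(o['eef_rot']).as_matrix()
print('lid in tool',m.T@(np.array([p[0],p[1],z])-o['ee_pos']))"
```

```text
pose [0.6361 0.0322 0.7327] deg 41.97922046073634 
res [[0.3, -0.7], [-0.1, -0.8], [-0.9, 0.5], [0.5, 0.3], [0.1, 0.4], [-0.2, 0.2]]
lid in tool [ 0.1584  0.0012 -0.0003]
```

carry_out --increments '[-0.012, 0, 0, 0, 0, -0.024, 0, 0, 0, 0, -0.028, 0, 0, 0, 0, -0.028, 0, 0, 0, 0, -0.028, 0, 0, 0, 0, -0.014, 0, 0, 0, 0, 0, -0.0208, -0.0036, 4.47, 0, 0, -0.0209, -0.002, 4.46, 0, 0, -0.0211, -0.0004, 4.47, 0, 0, -0.0211, 0.0013, 4.47, 0, 0, -0.0208, 0.0029, 4.46, 0, 0, -0.0206, 0.0045, 4.47, 0, 0, -0.0202, 0.0061, 4.47, 0, 0, -0.0196, 0.0077, 4.46, 0, 0, -0.019, 0.0092, 4.47, 0, 0, -0.0182, 0.0106, 4.47, 0, 0, -0.0173, 0.012, 4.46, 0, 0, -0.0163, 0.0133, 4.47, 0, 0, 0, 0, 0, 0]'

```text
time_s: 22.6
ee_pos: [0.4989, 0.2508, 0.308]
eef_rot: [-0.703, 0.071, 0.704, 0.073]
wrist_force: [-0.2, 1.7, -0.7]
finger_gap: 0.0465
```

carry_out --increments '[0, 0, 0, 0, 0, 0, 0, 0, 0, 0, 0, 0, 0, 0, 0]'

```text
time_s: 22.85
ee_pos: [0.5012, 0.2464, 0.3081]
eef_rot: [0.704, -0.072, -0.703, -0.072]
wrist_force: [0.1, -0.4, -0.5]
finger_gap: 0.0466
```

```bash
python3 -c "
from h import *
snap('wrist','w16');snap('side','d16');zoom('w16',240,140,160,110,5,'w16a');zoom('w16',240,210,160,190,4,'w16b');zoom('d16',230,120,100,90,6,'d16z')"
```

```text
t 22.85 tcp [0.5012 0.2464 0.3081] yaw_y -101.68215063749484 down [ 0.0005  0.0001 -1.    ] gap 0.04658059671848059 F [ 0.1118 -0.3757 -0.5469] j [-0.8891  0.9613  0.8099  1.6745 -0.8607  0.8995 -1.4966]
t 22.9 tcp [0.5012 0.2464 0.308 ] yaw_y -101.69883041157298 down [ 0.0004  0.0001 -1.    ] gap 0.04670864953387337 F [-0.9846 -0.1484 -0.2176] j [-0.8891  0.9615  0.8099  1.6745 -0.8608  0.8994 -1.4967]
```

View pics/w16a.png

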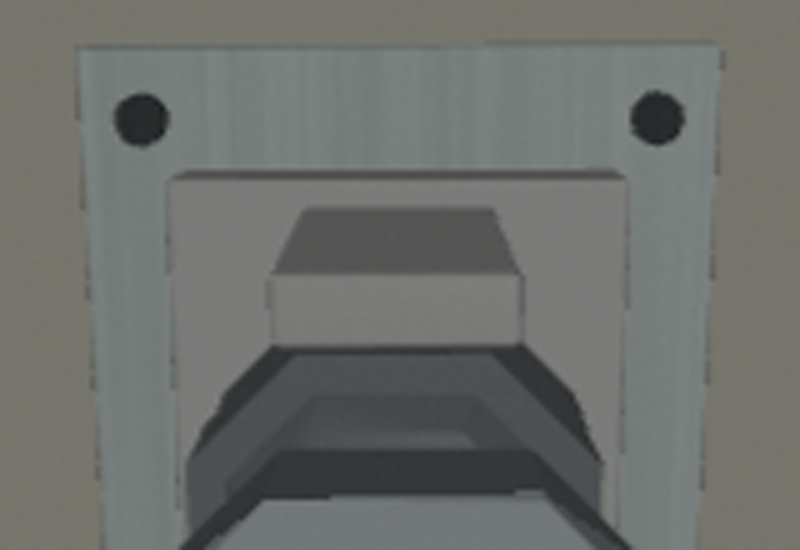

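View pics/w16b.png

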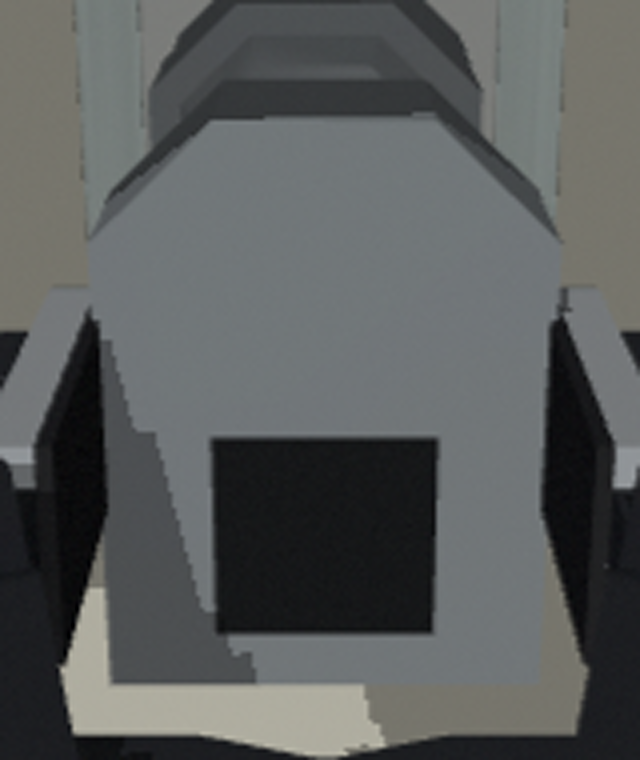

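View pics/d16z.png

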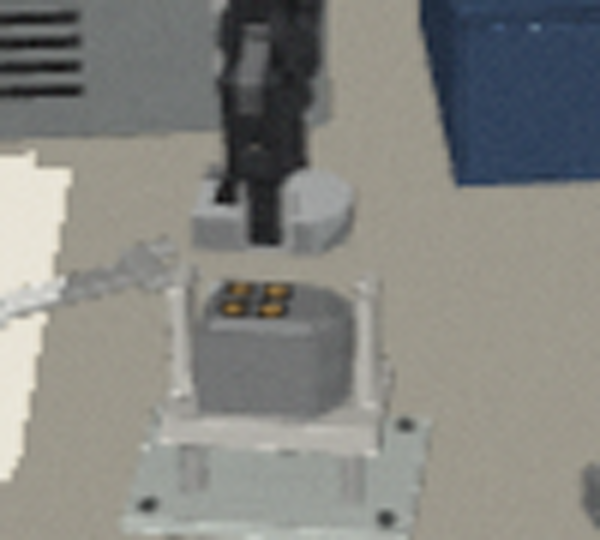

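```bash
python3 -c "
from h import *
n=fitz('w16',240,140,5,[(.065,.05,.008,(79,46)),(.065,-.05,.008,(719,46)),(.049,.031,.05,(169,180)),(.049,-.031,.05,(627,180)),(.0375,.013,.106,(273,346)),(.0375,-.013,.106,(522,345)),(.0455,.013,.106,(273,274)),(.0455,-.013,.106,(520,274))],[.5,.247,-.2])
t=fitz('w16',240,140,5,[(.033,.011,.09,(282,352)),(.033,-.011,.09,(492,352)),(.02,.024,.09,(188,464)),(.02,-.024,.09,(602,461))],[.5,.247,-.2])
for z in (.1497,.148):
  l=fitz('w16',240,210,4,[(.033,.011,z,(210,119)),(.033,-.011,z,(436,119)),(.02,.024,z,(89,240)),(.02,-.024,z,(560,240)),(-.033,.024,z,(111,684)),(-.033,-.024,z,(540,684))],[.5,.247,-.2])
o=r.get_obs();m=Ro.from_quat(o['eef_rot']).as_matrix()
print(m[:,1:], 'shift tool',[m.T@np.r_[(a-l)[:2],0] for a in (n,t)])"
```

```text
pose [ 0.5008  0.247  -0.2041] deg -11.694063702207062 
res [[-1.0, -0.2], [1.1, -0.2], [-0.8, -0.2], [1.1, -0.2], [-0.5, 0.8], [0.3, 1.0], [-0.9, -0.3], [1.0, -0.3]]
pose [ 0.5019  0.2471 -0.1954] deg -11.19604475863934 
res [[2.4, 0.1], [-0.5, -0.3], [-0.9, 0.2], [0.1, 0.0]]
pose [ 0.5024  0.2458 -0.202 ] deg -11.571965531078755 
res [[0.4, -0.3], [-0.0, -0.4], [-0.8, 0.5], [0.6, 0.2], [-0.2, 0.2], [0.0, -0.1]]
pose [ 0.5017  0.2459 -0.2021] deg -11.57784351179663 
res [[0.8, 0.3], [-0.4, 0.1], [-0.0, 0.6], [-0.2, 0.3], [0.5, -1.1], [-0.6, -1.3]]
[[-0.2028 -0.9792]
 [-0.9792  0.2028]
 [-0.0001 -0.0003]] shift tool [array([-0.    , -0.0009,  0.001 ]), array([ 0.    , -0.0012,  0.    ])]
```

carry_out --increments '[0.005, -0.001, 0.0005, 0, 0, 0.009, 0, 0, 0, 0, 0.009, 0, 0, 0, 0, 0.007, 0, 0, 0, 0, 0.004, 0, 0, 0, 0, 0.002, 0, 0, 0, 0, 0.0015, 0, 0, 0, 0, 0.0015, 0, 0, 0, 0, 0, 0, 0, 0, 0]'

```text
time_s: 23.7
ee_pos: [0.5005, 0.2483, 0.2685]
eef_rot: [0.703, -0.072, -0.703, -0.072]
wrist_force: [0.3, -0.3, -0.4]
finger_gap: 0.0464
```

carry_out --increments '[0.0015, 0, 0, 0, 0, 0.0015, 0, 0, 0, 0, 0, 0, 0, 0, 0]'

```text
time_s: 23.95
ee_pos: [0.5005, 0.2483, 0.2654]
eef_rot: [-0.703, 0.072, 0.704, 0.072]
wrist_force: [-0.6, 0.1, -0.2]
finger_gap: 0.0462
```

carry_out --increments '[0.001, 0, 0, 0, 0, 0, 0, 0, 0, 0]'

```text
time_s: 24.12
ee_pos: [0.5005, 0.2483, 0.2645]
eef_rot: [-0.703, 0.072, 0.703, 0.072]
wrist_force: [0.8, 1.1, -0.8]
finger_gap: 0.0464
```

carry_out --increments '[0.0005, 0, 0, 0, 0, 0, 0, 0, 0, 0]'

```text
time_s: 24.28
ee_pos: [0.5005, 0.2483, 0.2644]
eef_rot: [0.703, -0.072, -0.703, -0.072]
wrist_force: [-0.8, 1.0, 4.4]
finger_gap: 0.0467
```

Contact at the expected seated height (0.2644). Release and rise.

carry_out --increments '[0, 0, 0, 0, 0.8, 0, 0, 0, 0, 0.9, 0, 0, 0, 0, 1, 0, 0, 0, 0, 1, 0, 0, 0, 0, 1, -0.015, 0, 0, 0, 1, -0.02, 0, 0, 0, 1, -0.02, 0, 0, 0, 1, -0.02, 0, 0, 0, 1, -0.02, 0, 0, 0, 1, 0, 0, 0, 0, 1, 0, 0, 0, 0, 1, 0, 0, 0, 0, 1]'

```text
time_s: 25.37
ee_pos: [0.5004, 0.2484, 0.3585]
eef_rot: [-0.703, 0.072, 0.704, 0.072]
wrist_force: [-0.3, 0.6, -0.5]
finger_gap: 0.0856
```

```bash
python3 -c "
from h import *
snap('wrist','w17');snap('side','d17');snap('scene','s17');zoom('w17',230,150,180,190,4,'w17z');zoom('d17',230,130,100,90,6,'d17z');zoom('s17',350,250,110,90,6,'s17z')"
```

```text
t 25.3667 tcp [0.5004 0.2484 0.3585] yaw_y -101.65962764943609 down [-0.0007 -0.0001 -1.    ] gap 0.08558477037457524 F [-0.2893  0.6025 -0.5291] j [-0.9151  0.8996  0.8688  1.622  -0.7874  1.0047 -1.5609]
t 25.4167 tcp [0.5004 0.2484 0.3583] yaw_y -101.66455832923252 down [-0.001  -0.0004 -1.    ] gap 0.08569648919805806 F [-0.2467  0.0455 -0.8488] j [-0.915   0.9     0.8688  1.622  -0.7874  1.0048 -1.5609]
t 25.4667 tcp [0.5004 0.2483 0.3583] yaw_y -101.67285286832129 down [-0.0011 -0.0006 -1.    ] gap 0.08548568166997449 F [ 0.2611 -0.119   0.4521] j [-0.9149  0.9001  0.8689  1.6219 -0.7873  1.0049 -1.561 ]
```

View pics/w17z.png

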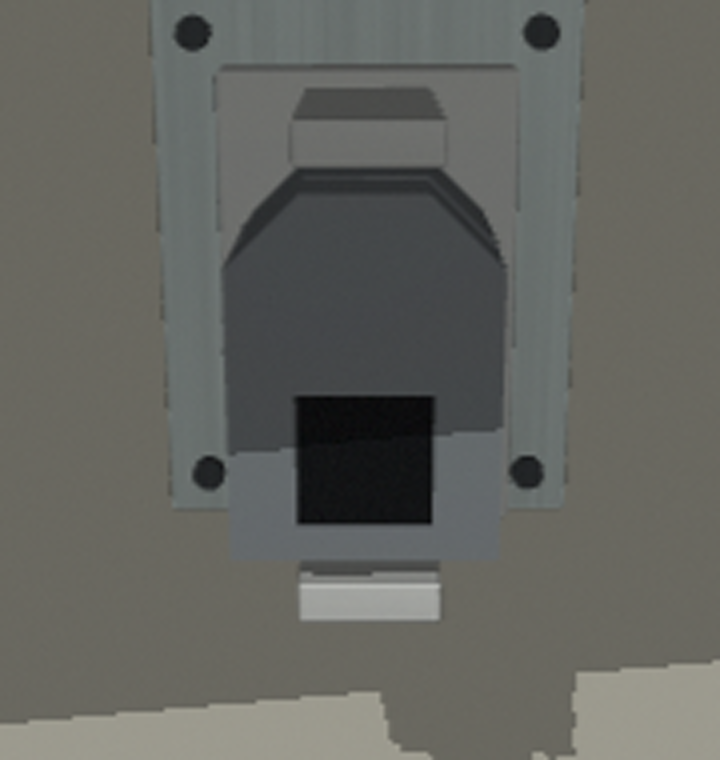

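View pics/d17z.png

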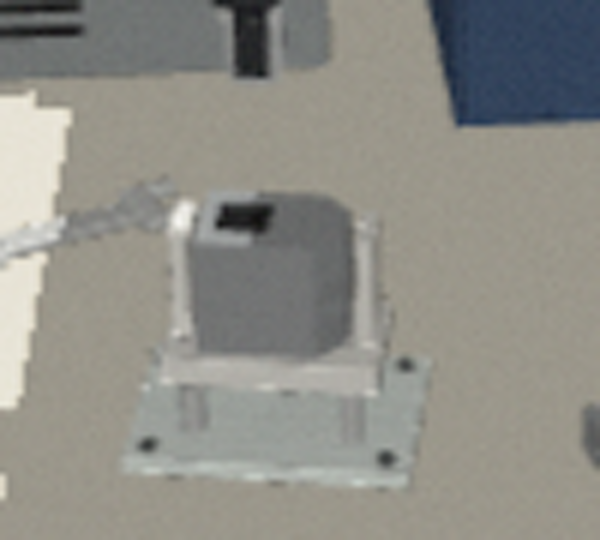

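View pics/s17z.png

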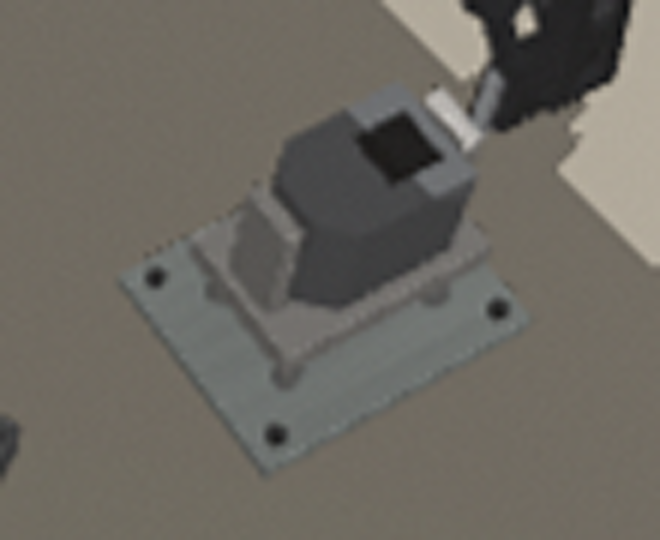

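```bash
python3 -c "
from h import *
z=.106
fitz('w17',230,150,4,[(.033,.011,z,(299,193)),(.033,-.011,z,(432,193)),(.02,.024,z,(225,267)),(.02,-.024,z,(506,265)),(-.033,.024,z,(230,558)),(-.033,-.024,z,(500,558))],[.5,.247,-.2])
fitz('w17',230,150,4,[(.049,.031,.05,(217,67)),(.049,-.031,.05,(517,67)),(.0375,.013,z,(291,165)),(.0375,-.013,z,(446,166)),(-.0375,.013,z,(300,583)),(-.0375,-.013,z,(439,583)),(-.0455,.013,z,(300,619)),(-.0455,-.013,z,(439,619))],[.5,.247,-.2])
print(r.close_job())"
```

```text
pose [ 0.5017  0.2474 -0.2041] deg -11.69243640976874 
res [[-0.1, -0.5], [0.0, -0.5], [-0.8, 0.3], [0.7, 0.8], [0.2, 0.1], [-0.0, 0.0]]
pose [ 0.5014  0.2468 -0.2018] deg -11.560564625189487 
res [[-0.9, -0.2], [1.1, -0.4], [-0.4, 0.0], [0.5, -0.3], [-0.8, -0.1], [0.7, -0.2], [-0.6, 0.9], [0.5, 0.8]]
the job is handed in; nothing more can be done
None
```

The tray is seated on the base tray in the nest and the lid is on top of it. Both were released, the gripper is clear above the stack, and I handed the job in at about 25.5 s of the 72 s. It reports no verdict, so whether it passed is not confirmed.

I took the tray out of the lane by its ends and set it on the pad. I re-gripped it across its width, a second time about 6 mm lower for more hold. I then lowered it chamfered end over chamfered end and did the same with the lid.

- **Seating height:** the tray and the lid each met resistance at the tool height expected for fully home, at the 0.1 mm level. In the side picture the stack shows no gaps and the lid top is level with the guides.
- **Alignment:** the last wrist picture puts the lid within about 0.7 mm and 0.13° of the nest.
- **Checks that disagreed:**
  - Right after release, a fit of the seated tray had large errors. I put this down to wrongly picked corners and the camera still moving.
  - A later fit put the tray about 1.1 mm from the nest centre.
  - The fixed cameras placed the nest about 2.4 mm from where the wrist camera did, and I followed the wrist camera.
- **Bystanders:** I did not re-measure them at the end; none showed contact in the pictures along the way.

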